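# Pack one lot of ceramic roundels and tag it

### The job

Pack the lot of roundels whose ware, red or dark grey, is shown by the sample lying on the packing board: first put the caliper that was left on the plate away flat in the white tool tray, then build a level stack centred on the plate: the cork pad, on it every roundel of that ware that is on the table with the largest lowest and the smallest highest, and then the blue cover disc. Last, pull the tag of the same colour up off the sprung rail and stand it upright in the middle of the cover. Keep the roundels of the other ware well clear of the plate, leave the other tag clipped on the rail, and do not disturb the glue bottle, the scale bar or the brown sherds.

Things in the scene. Friction and masses are not known exactly. Their poses are not given: they have to be found in the camera images.
- board: plywood packing board, 130 x 230 x 8 mm, fixed; origin at the centre of its underside. On it are the round white plate and, towards its +y end, a white paper square for the ware sample
- plate (a point): centre of the top of the white plate, a disc 100 mm across and 12 mm high on the board (top 20 mm above the table), marked with a thin blue circle 72 mm across; z axis up. Nothing but the caliper is on it at the start
- sample_spot (a point): centre of the paper square on the board, 8 mm above the table: the sample lying here shows which ware is to be packed
- sample_red: ware sample, a fixed crescent-shaped red (terracotta) potsherd about 75 mm across, 14 mm thick; origin under its middle. It lies either on the board's paper square or on the small plywood archive pad at the far left
- sample_grey: the same in dark grey ware; it lies at the other of the two places
- tray: white tool tray, 240 x 140 x 24 mm outside, walls and floor 5 mm, long side along its x axis, fixed; origin at the centre of its underside
- caliper: steel caliper lying across the plate, 160 mm long along its x axis, beam 16 mm wide and 7 mm thick; black display block in the middle, 54 mm long (x), 32 mm wide (y), 16 mm high: grip it there. Cross jaws reach y = -42 mm at x = +36 and +62 mm. Origin at the middle of its underside, which is flat; mass about 0.15 kg
- rail: aluminium tag rail, a bar along its own y axis, 22 mm thick (x), 270 mm long, top 110 mm above the table, on two end posts and a 70 x 290 mm foot; fixed; origin on the table under its middle. Each tag is held by two sprung balls in the bar's sides that catch under lips inside its legs
- red_l: red (terracotta) flat ceramic roundel, 70 mm diameter, 16 mm thick, lying on the table; both faces alike; origin at its centre, 8 mm above what it lies on, z axis along its own axis. May be absent
- red_m: red (terracotta) flat ceramic roundel, 60 mm diameter, 16 mm thick, lying on the table; both faces alike; origin at its centre, 8 mm above what it lies on, z axis along its own axis. May be absent
- red_s: red (terracotta) flat ceramic roundel, 50 mm diameter, 16 mm thick, lying on the table; both faces alike; origin at its centre, 8 mm above what it lies on, z axis along its own axis. May be absent
- grey_l: dark grey flat ceramic roundel, 70 mm diameter, 16 mm thick, lying on the table; both faces alike; origin at its centre, 8 mm above what it lies on, z axis along its own axis. May be absent
- grey_m: dark grey flat ceramic roundel, 60 mm diameter, 16 mm thick, lying on the table; both faces alike; origin at its centre, 8 mm above what it lies on, z axis along its own axis. May be absent
- grey_s: dark grey flat ceramic roundel, 50 mm diameter, 16 mm thick, lying on the table; both faces alike; origin at its centre, 8 mm above what it lies on, z axis along its own axis. May be absent
- pad: round cork pad, 70 mm diameter, 16 mm thick, lying on the table; both faces alike; origin at its centre, 8 mm above what it lies on, z axis along its own axis
- cover: round blue plastic cover disc with a white ring, 70 mm diameter, 16 mm thick, lying on the table; both faces alike; origin at its centre, 8 mm above what it lies on, z axis along its own axis
- tag_red: red (terracotta-coloured) lot tag astride the rail: two legs 50 mm long (y), 48 mm over their outsides (x), a bridge with its top 33.5 mm above the feet, on it a fin 12 mm thick (x), 50 mm wide (y), 50 mm high with paper labels. 80 g. Origin at the feet, centred, z up, 84.5 mm above the table on the rail. Pull it straight up by the fin (8 to 20 N), free after 30 mm. Stands on its feet
- tag_grey: dark grey lot tag astride the rail: two legs 50 mm long (y), 48 mm over their outsides (x), a bridge with its top 33.5 mm above the feet, on it a fin 12 mm thick (x), 50 mm wide (y), 50 mm high with paper labels. 80 g. Origin at the feet, centred, z up, 84.5 mm above the table on the rail. Pull it straight up by the fin (8 to 20 N), free after 30 mm. Stands on its feet
- glue: white bottle, 44 mm across, 100 mm high, standing: not part of the job, leave it alone; origin at its underside
- scale_bar: black and white photo scale bar, 100 x 20 x 8 mm, lying near the robot, right: not part of the job, leave it alone; origin at its underside
- sherd_a: brown potsherd about 80 mm, 12 mm thick, near the robot, left: not part of the job, leave it alone; origin at its underside
- sherd_b: brown potsherd about 80 mm, 12 mm thick, behind the rail, left: not part of the job, leave it alone; origin at its underside
Not all that is in view belongs to the job. Leave any turquoise or yellow look-alike of the grey_m alone.

How it is judged:
On the way, in this order (a step that is already met when the one before it is completed fails the run):
1. the caliper lies flat in the tool tray (x of caliper in the frame of tray between -0.05 and 0.05 m and y of caliper in the frame of tray between -0.05 and 0.05 m and z of caliper in the frame of tray below 0.014 m and angle between caliper's own z axis and vertical below 0.1 rad), for 0.2 s.
2. the cork pad, all roundels of the sample's ware in size order and the cover are stacked centred on the plate (((horizontal distance between sample_red and sample_spot below 0.03 m and (horizontal distance between pad and plate below 0.012 m and angle between the z axis of pad and the z axis of plate, either way round below 0.09 rad and linear speed of pad below 0.02 m/s) and (horizontal distance between red_l and plate below 0.012 m and angle between the z axis of red_l and the z axis of plate, either way round below 0.09 rad and linear speed of red_l below 0.02 m/s) and (horizontal distance between red_m and plate below 0.012 m and angle between the z axis of red_m and the z axis of plate, either way round below 0.09 rad and linear speed of red_m below 0.02 m/s) and (horizontal distance between red_s and plate below 0.012 m and angle between the z axis of red_s and the z axis of plate, either way round below 0.09 rad and linear speed of red_s below 0.02 m/s) and (horizontal distance between cover and plate below 0.012 m and angle between the z axis of cover and the z axis of plate, either way round below 0.09 rad and linear speed of cover below 0.02 m/s) and z of pad in the frame of plate below 0.012 m and z of red_l in the frame of plate below 0.03 m and z of red_m in the frame of plate between 0.018 and 0.046 m and z of red_s in the frame of plate between 0.034 and 0.062 m and z of cover in the frame of plate above 0.05 m) or (horizontal distance between sample_grey and sample_spot below 0.03 m and (horizontal distance between pad and plate below 0.012 m and angle between the z axis of pad and the z axis of plate, either way round below 0.09 rad and linear speed of pad below 0.02 m/s) and (horizontal distance between grey_l and plate below 0.012 m and angle between the z axis of grey_l and the z axis of plate, either way round below 0.09 rad and linear speed of grey_l below 0.02 m/s) and (horizontal distance between grey_m and plate below 0.012 m and angle between the z axis of grey_m and the z axis of plate, either way round below 0.09 rad and linear speed of grey_m below 0.02 m/s) and (horizontal distance between grey_s and plate below 0.012 m and angle between the z axis of grey_s and the z axis of plate, either way round below 0.09 rad and linear speed of grey_s below 0.02 m/s) and (horizontal distance between cover and plate below 0.012 m and angle between the z axis of cover and the z axis of plate, either way round below 0.09 rad and linear speed of cover below 0.02 m/s) and z of pad in the frame of plate below 0.012 m and z of grey_l in the frame of plate below 0.03 m and z of grey_m in the frame of plate between 0.018 and 0.046 m and z of grey_s in the frame of plate between 0.034 and 0.062 m and z of cover in the frame of plate above 0.05 m))), for 0.2 s.
3. the tag of that ware stands on the cover (((horizontal distance between sample_red and sample_spot below 0.03 m and horizontal distance between tag_red and plate below 0.015 m and angle between tag_red's own z axis and vertical below 0.1 rad and distance between tag_red and cover below 0.022 m and z of tag_red in the frame of plate above 0.058 m and linear speed of tag_red below 0.02 m/s) or (horizontal distance between sample_grey and sample_spot below 0.03 m and horizontal distance between tag_grey and plate below 0.015 m and angle between tag_grey's own z axis and vertical below 0.1 rad and distance between tag_grey and cover below 0.022 m and z of tag_grey in the frame of plate above 0.058 m and linear speed of tag_grey below 0.02 m/s))), for 0.2 s.
At the end, for the whole second after the job is handed in: Caliper flat in the tray. On the plate, centred to 12 mm, level and at rest: pad, all roundels of the sample's ware (largest lowest), cover; on it that ware's tag, upright, centred to 15 mm. Other roundels over 90 mm from the plate's centre; other tag on the rail (12 mm) (all of step 1 and ((horizontal distance between sample_red and sample_spot below 0.03 m and ((horizontal distance between pad and plate below 0.012 m and angle between the z axis of pad and the z axis of plate, either way round below 0.09 rad and linear speed of pad below 0.02 m/s) and (horizontal distance between red_l and plate below 0.012 m and angle between the z axis of red_l and the z axis of plate, either way round below 0.09 rad and linear speed of red_l below 0.02 m/s) and (horizontal distance between red_m and plate below 0.012 m and angle between the z axis of red_m and the z axis of plate, either way round below 0.09 rad and linear speed of red_m below 0.02 m/s) and (horizontal distance between red_s and plate below 0.012 m and angle between the z axis of red_s and the z axis of plate, either way round below 0.09 rad and linear speed of red_s below 0.02 m/s) and (horizontal distance between cover and plate below 0.012 m and angle between the z axis of cover and the z axis of plate, either way round below 0.09 rad and linear speed of cover below 0.02 m/s) and z of pad in the frame of plate below 0.012 m and z of red_l in the frame of plate below 0.03 m and z of red_m in the frame of plate between 0.018 and 0.046 m and z of red_s in the frame of plate between 0.034 and 0.062 m and z of cover in the frame of plate above 0.05 m) and (horizontal distance between tag_red and plate below 0.015 m and angle between tag_red's own z axis and vertical below 0.1 rad and distance between tag_red and cover below 0.022 m and z of tag_red in the frame of plate above 0.058 m and linear speed of tag_red below 0.02 m/s) and (horizontal distance between each of grey_l, grey_m, grey_s and plate above 0.09 m and distance of tag_grey from where it was at the start of the episode below 0.012 m)) or (horizontal distance between sample_grey and sample_spot below 0.03 m and ((horizontal distance between pad and plate below 0.012 m and angle between the z axis of pad and the z axis of plate, either way round below 0.09 rad and linear speed of pad below 0.02 m/s) and (horizontal distance between grey_l and plate below 0.012 m and angle between the z axis of grey_l and the z axis of plate, either way round below 0.09 rad and linear speed of grey_l below 0.02 m/s) and (horizontal distance between grey_m and plate below 0.012 m and angle between the z axis of grey_m and the z axis of plate, either way round below 0.09 rad and linear speed of grey_m below 0.02 m/s) and (horizontal distance between grey_s and plate below 0.012 m and angle between the z axis of grey_s and the z axis of plate, either way round below 0.09 rad and linear speed of grey_s below 0.02 m/s) and (horizontal distance between cover and plate below 0.012 m and angle between the z axis of cover and the z axis of plate, either way round below 0.09 rad and linear speed of cover below 0.02 m/s) and z of pad in the frame of plate below 0.012 m and z of grey_l in the frame of plate below 0.03 m and z of grey_m in the frame of plate between 0.018 and 0.046 m and z of grey_s in the frame of plate between 0.034 and 0.062 m and z of cover in the frame of plate above 0.05 m) and (horizontal distance between tag_grey and plate below 0.015 m and angle between tag_grey's own z axis and vertical below 0.1 rad and distance between tag_grey and cover below 0.022 m and z of tag_grey in the frame of plate above 0.058 m and linear speed of tag_grey below 0.02 m/s) and (horizontal distance between each of red_l, red_m, red_s and plate above 0.09 m and distance of tag_red from where it was at the start of the episode below 0.012 m)))); the robot touches nothing.
It fails at once if a bystander (glue bottle, scale bar, brown sherd) was moved more than 30 mm (distance of any of glue, scale_bar, sherd_a, sherd_b from where it was at the start of the episode above 0.03 m).
It fails at once if the tag of the other ware was pulled off the rail ((horizontal distance between sample_red and sample_spot below 0.03 m and distance of tag_grey from where it was at the start of the episode above 0.03 m) or (horizontal distance between sample_grey and sample_spot below 0.03 m and distance of tag_red from where it was at the start of the episode above 0.03 m)).
Of red_l, red_m, red_s only 2 to 3 are there at a start; the rules pass over those that are not, and their reading is None.
Of grey_l, grey_m, grey_s only 2 to 3 are there at a start; the rules pass over those that are not, and their reading is None.
At some moment in a run one of cover, caliper, red_s, grey_s may be knocked a few centimetres aside while the robot is not near it.
It also fails if it takes over 210 s, if anything falls off the work surface, if the arm or the gripper's body presses on something with over 40 N, if the wrist force passes 120 N, or if a joint passes its speed limit or range.

### The arm

A 7-joint arm with a two-finger parallel gripper is mounted at the origin on the work surface. World frame = base frame: x ahead of the robot, y to its left, z up, the work surface at z = 0. Lengths are in m, angles in rad, forces in N, time in s.
With the tool pointing down it reaches from about 0.4 to 0.85 m from the base axis. Payload 10.4 kg.
Tool frame: the origin (TCP) lies at the very end of the fingers, on their centre line; the grasp point (between the pads) lies 19 mm behind it; z points along the fingers, y is the line along which they close (so a half turn about z gives the same grasp; the last joint's range is limited). The gripper opens to 85 mm and grips with 20 to 120 N. Pads are 22 mm wide; open, the fingers measure 114 mm over their backs; the gripper's body (76 mm by 85 mm) begins 54 mm behind the grasp point. The pads swing forward as they close: fully open they stand 13 mm farther back than shut.
Start: joints at [-1.219, 0.332, -0.065, 1.46, 0.022, 1.35, -0.088], TCP at [0.229, 0.582, 0.231] pointing down, gripper open.
Joint ranges: [-2.6, 2.6], [-0.5, 2.12], [-1.47, 1.34], [0.16, 2.42], [-1.27, 4.41], [0.06, 2.06], [-2.6, 2.6]. Speed limits (rad/s): [2.22, 2.22, 2.79, 2.79, 3.14, 3.14, 3.14].

### API

Orientations are given as a unit quaternion [x, y, z, w].
In Python, from workcell import * gives the robot as it stands. The module is installed in compiled form; this text tells all that it offers.
- The arm moves only by the tool carry_out, never from a script. Its argument "motion" is a list of rows, each an object with "xyz": the shift along the tool's x, y, z in m, a list of three; "angular": the turn, a rotation vector about the tool's x, y, z in degrees, a list of three. A call has 1 to 12 rows; each row is the pose to reach, as a shift and turn from the pose commanded when the call began, along the tool's axes at that moment; what a row does not reach only later rows make up. A row lasts 1/10 s, in which the tool goes at most 50 mm and 8.59 degrees, less where a joint would pass 70% of its speed; a pose out of reach is approached as far as the arm can. A call with a gripper value outside its range is refused whole. "hand" is the opening, from 0 (shut) to 1 (fully open), set as the call begins (left out, the last holds). The fingers move at their own pace and stop on an object; "grip_force" is the grip in N (left out, the last holds). Time passes only in rows, so rows that repeat a pose let the fingers close. It gives the time, the measured TCP pose, the force, the opening and the grip force at its end, in the units of the state.
- get_obs(): the state, without advancing time (a new reading comes with each control period).
- camera(name): name is "side" or "top" or "wrist"; returns a dict with "img" (400x640x3 uint8, red, green, blue), "fx", "fy", "cx", "cy" (pixels), "k1" (the pictures are not rectified: a ray, as slopes to the right and down, at radius r is drawn at 1 + k1 r^2 times it, then the intrinsics apply), "extrinsics" (4x4, takes a point from camera to world coordinates). Camera axes: x right, y up, looking along -z (the intrinsics and any distortion apply to the point x, -y, -z); pixel columns grow to the right and rows downward; lengths in m; the calibration is good to about 2 mm. A picture is of the moment at which its call begins. There is no depth.
- hand_in(): hands the job in; it is judged then, once.
The state is a dict: "clock": time; "joint_pos": joint angles; "joint_velocities": joint speeds; "tau": joint torques, N m; "position": TCP position; "ee_rot": TCP orientation; "ft_force": force on the tool from outside, world axes, zero at the start; "torque": the same for the moment, N m; "grip_width": opening from 0.0 (shut) to 1.0 (fully open); "grasp_force": force on a finger pad.
Only numpy, scipy, OpenCV 4.12 (cv2) and the standard library are available. Lean on these libraries where they do the work, as an engineer would, in place of code of your own. Each camera call takes 0.05 s, during which the arm holds its last target. There are 200 camera calls.

## Working session

There is one attempt and no reset: what is moved stays moved. The work goes in short steps, Python scripts to look and compute and a tool call to move; the robot and the scene stay as the last step left them, time stands still between calls to the robot, and variables do not carry over. Pictures are saved under pics/ and viewed, at most 16 in all, crops included, and the job is handed in when it is done.

Besides the shell and the picture viewer there is one more tool, called after "Request:" by a JSON object that holds its "fn" and its "kwargs", one argument or row to a line. carry_out: Moves the arm, as the interface text tells. Its arguments: {"type":"object","properties":{"motion":{"type":"array"},"hand":{"type":"number"},"grip_force":{"type":"number"}},"required":["motion"]}

```bash
mkdir -p pics; cat > h.py <<'E'
from workcell import *
import numpy as np, cv2
from scipy.spatial.transform import Rotation as R
def snap(name,f):
    c=camera(name); cv2.imwrite('pics/'+f,c['img'][:,:,::-1]); 
    np.savez('pics/'+f[:-4]+'.npz',**{k:np.array(v) for k,v in c.items()}); return c
def load(f): return dict(np.load('pics/'+f+'.npz'))
def ray(c,u,v):
    K=np.array([[c['fx'],0,c['cx']],[0,c['fy'],c['cy']],[0,0,1]],float)
    p=cv2.undistortPoints(np.array([[[u,v]]],float),K,np.array([float(c['k1']),0,0,0]))[0,0]
    E=c['extrinsics']; return E[:3,3],E[:3,:3]@np.array([p[0],-p[1],-1])
def px2w(c,u,v,z):
    o,d=ray(c,u,v); return (o+d*(z-o[2])/d[2]).round(4)
def w2px(c,p):
    E=c['extrinsics']; q=E[:3,:3].T@(np.array(p)-E[:3,3]); x,y=q[0]/-q[2],-q[1]/-q[2]
    s=1+float(c['k1'])*(x*x+y*y); return np.array([c['fx']*x*s+c['cx'],c['fy']*y*s+c['cy']]).round(1)
def to(p,yaw=None):
    "tool-frame shift/turn to world TCP p, with tool pointing down and tool y axis at world angle yaw (deg)"
    s=get_obs(); r=R.from_quat(s['ee_rot']); d=r.inv().apply(np.array(p)-s['position'])
    a=np.zeros(3)
    if yaw is not None:
        best=None
        for k in (0,180):
            t=np.radians(yaw+k); y=np.array([np.cos(t),np.sin(t),0]); z=np.array([0,0,-1]); x=np.cross(y,z)
            v=(r.inv()*R.from_matrix(np.c_[x,y,z])).as_rotvec(degrees=True)
            if best is None or np.linalg.norm(v)<np.linalg.norm(best): best=v
        a=best
    print('xyz',d.round(4),'ang',a.round(1))
E
python3 - <<'E'
from h import *
s=get_obs()
for k,v in s.items(): print(k,np.round(v,3))
print(R.from_quat(s['ee_rot']).as_matrix().round(3))
for n in ('top','side'):
    c=snap(n,n+'0.png'); print(n,c['fx'],c['k1'],c['extrinsics'].round(3).tolist())
E
```

```text
clock 0.0
joint_pos [-1.219  0.333 -0.065  1.461  0.022  1.35  -0.088]
joint_velocities [ 0.    -0.     0.002 -0.001  0.     0.001 -0.002]
tau [-0.0000e+00 -6.2544e+01  4.9000e-02 -3.9159e+01  1.6000e-02  1.0000e-02
  0.0000e+00]
position [0.229 0.581 0.231]
ee_rot [ 0.186  0.982 -0.001 -0.   ]
ft_force [-0.802  0.615 -0.529]
torque [0.034 0.004 0.019]
grasp_force 0.0
grip_width 1.002
[[-0.931  0.366 -0.   ]
 [ 0.366  0.931 -0.001]
 [-0.    -0.001 -1.   ]]
top 425.02134933488037 -0.0389229567335644 [[-0.011, 0.99, -0.144, 0.354], [-1.0, -0.015, -0.027, 0.044], [-0.029, 0.143, 0.989, 1.241], [0.0, 0.0, 0.0, 1.0]]
side 494.70215153636724 -0.1381298122563807 [[0.724, 0.542, -0.427, -0.16], [-0.69, 0.553, -0.467, -0.659], [-0.017, 0.633, 0.774, 1.316], [0.0, 0.0, 0.0, 1.0]]
```

View pics/top0.png

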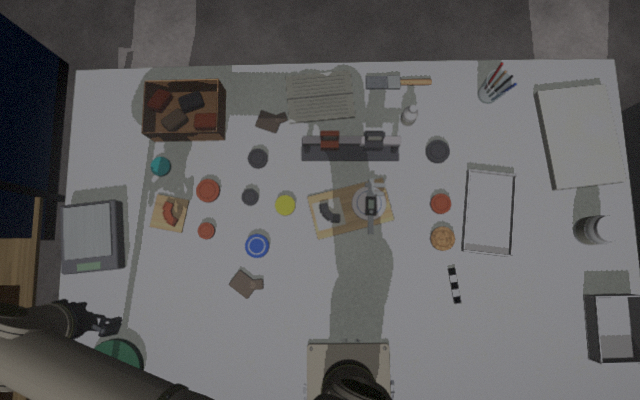

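View pics/side0.png

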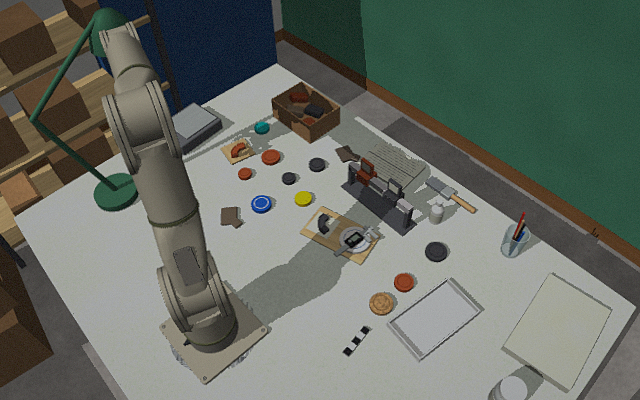

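The top view shows the dark grey sample on the board at (330,210), and the red one on the archive pad at (170,211).
- **Dark grey candidates:** (258,158), (250,196) and (437,151). The look-alikes are turquoise (161,166) and yellow (285,205).
- **Red roundels:** (207,190), (206,231) and (441,204).
- **Other parts:** cork pad (443,238), cover (257,246), caliper display (371,205), tray (489,212), and grey tag (374,140) beside red tag (330,140).

I'll check the choice in one close crop.

```bash
python3 - <<'E'
from h import *
c=load('top0'); im=c['img'][:,:,::-1]
cr=cv2.resize(im[105:265,230:470],(800,533),interpolation=cv2.INTER_CUBIC)
cv2.imwrite('pics/crop1.png',np.clip(cr*1.3,0,255).astype(np.uint8))
for n,u,v,z in [('gA',258,158,.016),('gB',250,196,.016),('gC',437,151,.016),('pad',443,238,.016),('cover',257,246,.016),('redt',441,204,.016),('cal',371,205,.036),('tagR',330,134,.168),('tagG',374,134,.168),('tray',489,212,.02),('glue',409,115,.05)]:
    print(n,px2w(c,u,v,z))
E
```

```text
gA [0.6477 0.257  0.016 ]
gB [0.5341 0.2795 0.016 ]
gC [ 0.6595 -0.2719  0.016 ]
pad [ 0.4041 -0.276   0.016 ]
cover [0.3882 0.2575 0.016 ]
redt [ 0.5021 -0.2753  0.016 ]
cal [ 0.4999 -0.0712  0.036 ]
tagR [0.6719 0.0425 0.168 ]
tagG [ 0.6697 -0.0719  0.168 ]
tray [ 0.4764 -0.411   0.02  ]
glue [ 0.7597 -0.1879  0.05  ]
```

View pics/crop1.png

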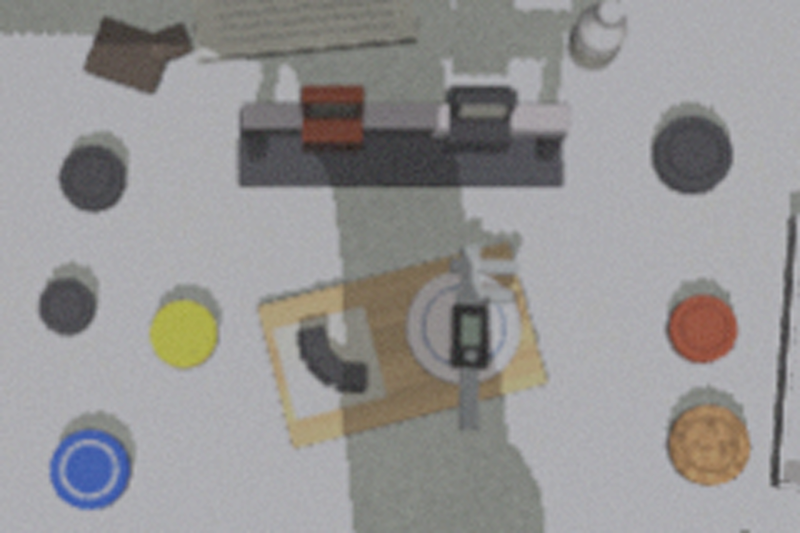

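The crop confirms the choice. By diameter, grey_l is at crop (692,154) at 80 px, grey_m at (93,178) at 67 px and grey_s at (68,306) at 57 px. The plate is centred at (464,328), with the caliper display at (470,335) and its jaws towards world +x/−y. The grey tag is the right-hand one on the rail.

```bash
python3 - <<'E'
from h import *
c=load('top0')
f=lambda x,y:(230+x/3.3333,105+y/3.3333)
for n,x,y,z in [('gm',93,178,.016),('gs',68,306,.016),('gl',692,154,.016),('pad',710,444,.016),('cover',91,469,.016),('plate',464,328,.02),('cal',470,335,.036),('beam_near',468,428,.027),('beam_far',463,256,.027),('finG_L',452,90,.168),('finG_R',514,90,.168),('railL',242,104,.11),('railR',567,104,.11)]:
    print(n,px2w(c,*f(x,y),z))
for u,v in [(468,166),(515,172),(511,254),(462,250)]: print('tray',px2w(c,u,v,.024))
s=load('side0')
for n,p in [('plate',(.4985,-.0645,.02)),('gl',(.659,-.27,.016)),('pad',(.403,-.276,.016)),('cover',(.388,.2575,.016))]: print(n,w2px(s,p))
P=px2w(c,*f(470,335),.036); to([P[0],P[1],.2],90)
E
```

```text
gm [0.6465 0.2573 0.016 ]
gs [0.5317 0.2783 0.016 ]
gl [ 0.6588 -0.2737  0.016 ]
pad [ 0.4036 -0.276   0.016 ]
cover [0.3891 0.2567 0.016 ]
plate [ 0.5066 -0.0677  0.02  ]
cal [ 0.4984 -0.0712  0.036 ]
beam_near [ 0.4197 -0.0681  0.027 ]
beam_far [ 0.5687 -0.068   0.027 ]
finG_L [ 0.6755 -0.0502  0.168 ]
finG_R [ 0.6746 -0.0985  0.168 ]
railL [0.6843 0.1179 0.11  ]
railR [ 0.6793 -0.1492  0.11  ]
tray [ 0.6113 -0.3576  0.024 ]
tray [ 0.5914 -0.4932  0.024 ]
tray [ 0.3557 -0.464   0.024 ]
tray [ 0.3692 -0.326   0.024 ]
plate [351.8 239.8]
gl [434.3 249.5]
pad [380.7 302.5]
cover [260.7 202.8]
xyz [-0.4899 -0.5084  0.0313] ang [ -0.1  -0.  -21.5]
```

Request:
{"fn": "carry_out", "kwargs": {
  "motion": [
    {"xyz":[-0.034,-0.036,0.0],"angular":[0,0,-2]},
    {"xyz":[-0.069,-0.072,0.0],"angular":[0,0,-5]},
    {"xyz":[-0.103,-0.107,0.0],"angular":[0,0,-8]},
    {"xyz":[-0.137,-0.142,0.0],"angular":[0,0,-11]},
    {"xyz":[-0.172,-0.178,0.0],"angular":[0,0,-14]},
    {"xyz":[-0.206,-0.214,0.0],"angular":[0,0,-17]},
    {"xyz":[-0.24,-0.249,0.0],"angular":[0,0,-20]},
    {"xyz":[-0.275,-0.285,0.0],"angular":[0,0,-21.5]},
    {"xyz":[-0.309,-0.32,0.0],"angular":[0,0,-21.5]},
    {"xyz":[-0.343,-0.356,0.0],"angular":[0,0,-21.5]},
    {"xyz":[-0.377,-0.391,0.0],"angular":[0,0,-21.5]},
    {"xyz":[-0.412,-0.427,0.0],"angular":[0,0,-21.5]}
  ],
  "hand": 1,
  "grip_force": 40
}}

```text
clock: 1.3
position: [0.456, 0.0317, 0.2313]
ee_rot: [-0.0, 1.0, 0.0, 0.0]
ft_force: [1.0, 0.6, -0.4]
grip_width: 1.0
grasp_force: 0.0
```

```bash
python3 - <<'E'
from h import *
print(get_obs()['position'],get_obs()['joint_pos']); to([.498,-.07,.2],90)
E
```

```text
[0.45597824 0.03172838 0.23130632] [-0.62636591 -0.06824698  0.44231977  1.9024857   0.02987134  1.300592
  1.37861473]
xyz [-0.0419 -0.1018  0.0313] ang [0. 0. 0.]
```

Request:
{"fn": "carry_out", "kwargs": {
  "motion": [
    {"xyz":[-0.014,-0.034,0.01]},
    {"xyz":[-0.028,-0.068,0.02]},
    {"xyz":[-0.042,-0.102,0.031]},
    {"xyz":[-0.042,-0.102,0.031]},
    {"xyz":[-0.042,-0.102,0.031]}
  ]
}}

```text
validation failed for argument at $.mo...
```

```bash
python3 - <<'E'
from h import *
c=snap('wrist','w1.png'); print(get_obs()['position']); 
for n,p in [('plate',(.5066,-.0677,.02)),('cal',(.498,-.07,.036)),('tcp',(.498,-.07,.02))]: print(n,w2px(c,p))
E
```

```text
[0.45815427 0.02354343 0.23155351]
plate [242.4 212.3]
cal [236.9 210.2]
tcp [240.2 206.3]
```

View pics/w1.png

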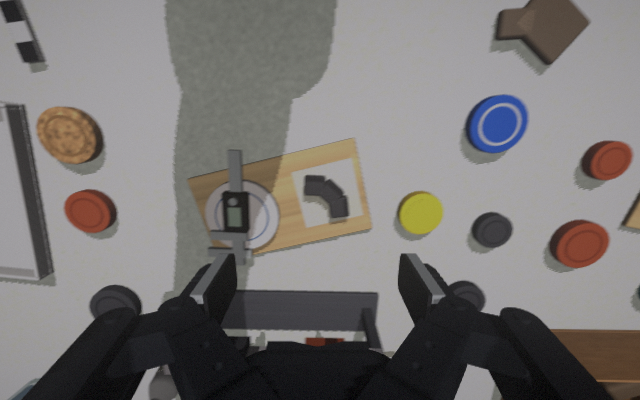

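The wrist view shows the plate centre near (241,216) and the caliper display near (235,213), close to the predictions. The rejected move needs `angular` in every row, so I'm resending it.

Request:
{"fn": "carry_out", "kwargs": {
  "motion": [
    {"xyz":[-0.014,-0.034,0.02],"angular":[0,0,0]},
    {"xyz":[-0.028,-0.068,0.04],"angular":[0,0,0]},
    {"xyz":[-0.042,-0.102,0.06],"angular":[0,0,0]},
    {"xyz":[-0.042,-0.102,0.06],"angular":[0,0,0]},
    {"xyz":[-0.042,-0.102,0.06],"angular":[0,0,0]},
    {"xyz":[-0.042,-0.102,0.06],"angular":[0,0,0]},
    {"xyz":[-0.042,-0.102,0.06],"angular":[0,0,0]}
  ]
}}

```text
clock: 2.05
position: [0.498, -0.0671, 0.1718]
ee_rot: [-0.001, 1.0, 0.0, 0.0]
ft_force: [-0.7, 0.3, 0.0]
grip_width: 1.001
grasp_force: 0.0
```

```bash
python3 - <<'E'
from h import *
c=snap('wrist','w2.png'); print(get_obs()['position']); 
for n,p in [('plate',(.5066,-.0677,.02)),('cal',(.498,-.07,.036)),('pad',(.4036,-.276,.016)),('gl',(.6588,-.2737,.016)),('gs',(.5317,.2783,.016))]: print(n,w2px(c,p))
E
```

```text
[ 0.49801912 -0.06720395  0.17181994]
plate [315.4 194.4]
cal [313.1 190.6]
pad [104.7  92.7]
gl [153.1 308.5]
gs [624.  215.1]
```

View pics/w2.png

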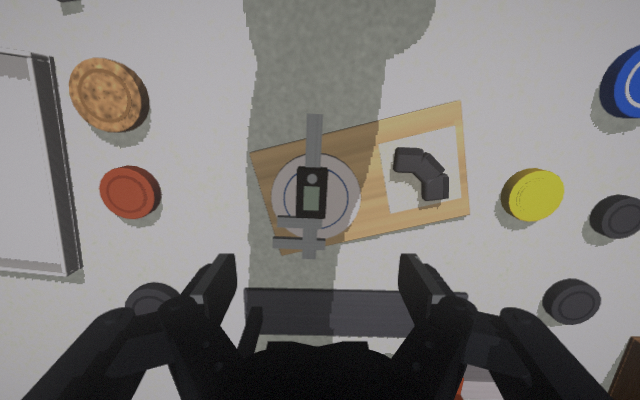

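The view shows the plate centre at about (316,196) and the display at (312,192), matching the estimates. Descending to grip the display.

Request:
{"fn": "carry_out", "kwargs": {
  "motion": [
    {"xyz":[-0.001,-0.003,0.04],"angular":[0,0,0]},
    {"xyz":[-0.001,-0.003,0.08],"angular":[0,0,0]},
    {"xyz":[-0.001,-0.003,0.115],"angular":[0,0,0]},
    {"xyz":[-0.001,-0.003,0.135],"angular":[0,0,0]},
    {"xyz":[-0.001,-0.003,0.145],"angular":[0,0,0]},
    {"xyz":[-0.001,-0.003,0.145],"angular":[0,0,0]},
    {"xyz":[-0.001,-0.003,0.145],"angular":[0,0,0]}
  ]
}}

```text
clock: 2.8
position: [0.4997, -0.0711, 0.0274]
ee_rot: [-0.0, 1.0, 0.0, 0.001]
ft_force: [0.3, -0.3, 0.4]
grip_width: 1.001
grasp_force: 0.0
```

Request:
{"fn": "carry_out", "kwargs": {
  "motion": [
    {"xyz":[0,0,0],"angular":[0,0,0]},
    {"xyz":[0,0,0],"angular":[0,0,0]},
    {"xyz":[0,0,0],"angular":[0,0,0]},
    {"xyz":[0,0,0],"angular":[0,0,0]},
    {"xyz":[0,0,0],"angular":[0,0,0]},
    {"xyz":[0,0,0],"angular":[0,0,0]},
    {"xyz":[0,0,0],"angular":[0,0,0]}
  ],
  "hand": 0,
  "grip_force": 50
}}

```text
clock: 3.5
position: [0.4993, -0.0714, 0.0271]
ee_rot: [-0.0, 1.0, 0.0, 0.0]
ft_force: [-2.4, 1.0, 9.0]
grip_width: 0.36
grasp_force: 49.0
```

Request:
{"fn": "carry_out", "kwargs": {
  "motion": [
    {"xyz":[0,0,-0.03],"angular":[0,0,0]},
    {"xyz":[0,0,-0.07],"angular":[0,0,0]},
    {"xyz":[0,-0.03,-0.1],"angular":[0,0,2]},
    {"xyz":[0.005,-0.07,-0.1],"angular":[0,0,4]},
    {"xyz":[0.008,-0.115,-0.1],"angular":[0,0,7]},
    {"xyz":[0.01,-0.16,-0.1],"angular":[0,0,7]},
    {"xyz":[0.012,-0.205,-0.1],"angular":[0,0,7]},
    {"xyz":[0.015,-0.25,-0.1],"angular":[0,0,7]},
    {"xyz":[0.017,-0.295,-0.1],"angular":[0,0,7]},
    {"xyz":[0.017,-0.331,-0.09],"angular":[0,0,7]},
    {"xyz":[0.017,-0.331,-0.06],"angular":[0,0,7]},
    {"xyz":[0.017,-0.331,-0.04],"angular":[0,0,7]}
  ]
}}

```text
clock: 4.7
position: [0.4807, -0.4034, 0.0644]
ee_rot: [0.062, 0.998, 0.0, -0.001]
ft_force: [0.0, 1.3, -2.3]
grip_width: 0.355
grasp_force: 50.6
```

Request:
{"fn": "carry_out", "kwargs": {
  "motion": [
    {"xyz":[0,0,0.015],"angular":[0,0,0]},
    {"xyz":[0,0,0.03],"angular":[0,0,0]},
    {"xyz":[0,0,0.043],"angular":[0,0,0]},
    {"xyz":[0,0,0.053],"angular":[0,0,0]},
    {"xyz":[0,0,0.053],"angular":[0,0,0]},
    {"xyz":[0,0,0.053],"angular":[0,0,0]},
    {"xyz":[0,0,0.053],"angular":[0,0,0]}
  ]
}}

```text
clock: 5.4
position: [0.4823, -0.4025, 0.0138]
ee_rot: [0.061, 0.998, -0.0, 0.0]
ft_force: [0.3, -0.4, -1.6]
grip_width: 0.354
grasp_force: 51.6
```

Request:
{"fn": "carry_out", "kwargs": {
  "motion": [
    {"xyz":[0,0,0.002],"angular":[0,0,0]},
    {"xyz":[0,0,0.002],"angular":[0,0,0]},
    {"xyz":[0,0,0.002],"angular":[0,0,0]},
    {"xyz":[0,0,0.002],"angular":[0,0,0]},
    {"xyz":[0,0,0.002],"angular":[0,0,0]},
    {"xyz":[0,0,-0.03],"angular":[0,0,0]},
    {"xyz":[0,0,-0.07],"angular":[0,0,0]},
    {"xyz":[0,0,-0.11],"angular":[0,0,-4]},
    {"xyz":[0,0,-0.15],"angular":[0,0,-7]},
    {"xyz":[0,0,-0.15],"angular":[0,0,-7]},
    {"xyz":[0,0,-0.15],"angular":[0,0,-7]}
  ],
  "hand": 0.6
}}

```text
clock: 6.5
position: [0.4824, -0.4026, 0.1641]
ee_rot: [-0.0, 1.0, -0.0, 0.001]
ft_force: [-0.0, -0.2, -0.2]
grip_width: 0.599
grasp_force: 0.0
```

```bash
python3 - <<'E'
from h import *
c=snap('top','top1.png'); w=snap('wrist','w3.png')
im=c['img'][:,:,::-1]
a=cv2.resize(im[110:270,230:525],(800,434),interpolation=cv2.INTER_CUBIC)
cv2.imwrite('pics/crop2.png',np.clip(a*1.3,0,255).astype(np.uint8))
for n,p in [('plate',(.5066,-.0677,.02)),('cal',(.482,-.4025,.021)),('pad',(.4036,-.276,.016)),('gl',(.6588,-.2737,.016))]: print(n,w2px(w,p))
to([.4036,-.276,.1],90)
E
```

```text
plate [629.6 210.9]
cal [315.6 189.4]
pad [444.1 110.7]
gl [418.2 324. ]
xyz [0.0779 0.1258 0.0624] ang [ 0.1 -0.1  0. ]
```

View pics/w3.png

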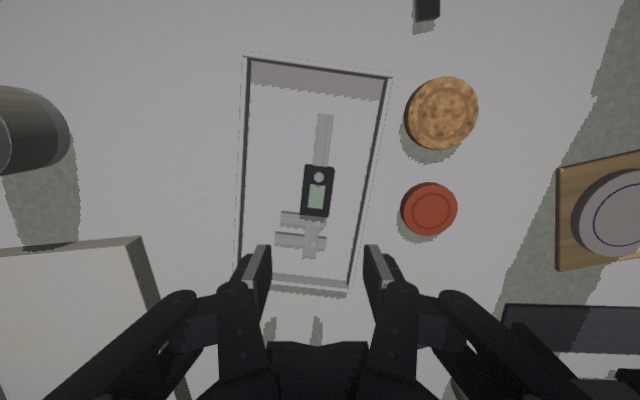

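View pics/crop2.png

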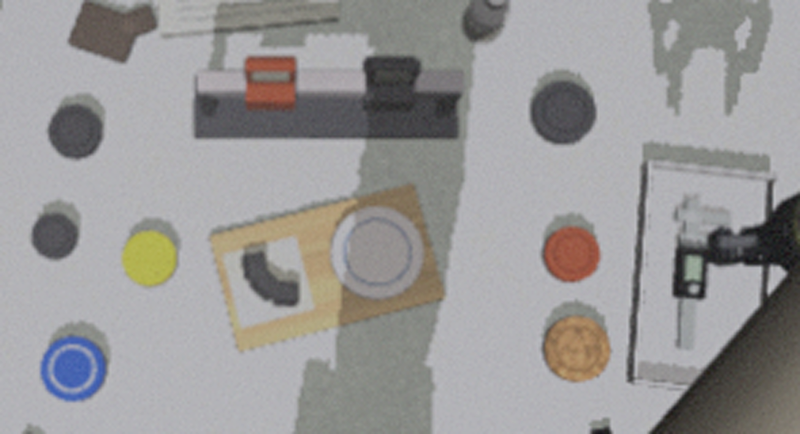

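The wrist view shows the caliper flat in the tray with its display at (317,190). The cork pad is at (442,112), about where I expected. Because the tray wall and red roundel are close, I'll grip the pad along a −20° line.

Request:
{"fn": "carry_out", "kwargs": {
  "motion": [
    {"xyz":[0.015,0.03,0],"angular":[0,0,-8]},
    {"xyz":[0.03,0.06,0.0],"angular":[0,0,-16]},
    {"xyz":[0.05,0.09,0.02],"angular":[0,0,-24]},
    {"xyz":[0.078,0.126,0.04],"angular":[0,0,-32]},
    {"xyz":[0.078,0.126,0.062],"angular":[0,0,-40]},
    {"xyz":[0.078,0.126,0.062],"angular":[0,0,-48]},
    {"xyz":[0.078,0.126,0.062],"angular":[0,0,-56]},
    {"xyz":[0.078,0.126,0.062],"angular":[0,0,-63]},
    {"xyz":[0.078,0.126,0.062],"angular":[0,0,-70]},
    {"xyz":[0.078,0.126,0.062],"angular":[0,0,-70]},
    {"xyz":[0.078,0.126,0.062],"angular":[0,0,-70]}
  ],
  "hand": 1
}}

```text
clock: 7.7
position: [0.3987, -0.2729, 0.0901]
ee_rot: [-0.391, 0.92, 0.025, -0.027]
ft_force: [-0.5, 0.5, -2.0]
grip_width: 1.001
grasp_force: 0.0
```

```bash
python3 - <<'E'
from h import *
print(get_obs()['joint_pos'],get_obs()['position'])
c=load('w3'); print(px2w(c,442,112.5,.016)); 
t=load('top1'); f=lambda x,y:(230+x/2.712,110+y/2.712)
for n,x,y,z in [('pad',577,348,.016),('plate',378,252,.02),('gl',563,112,.016)]: print(n,px2w(t,*f(x,y),z))
to([.4036,-.276,.004],160)
E
```

```text
[ 1.38456062  0.38595566 -1.02206257  1.89037923  0.36354345  1.1450741
  2.5904123 ] [ 0.398661   -0.27287225  0.09006748]
[ 0.4052 -0.2778  0.016 ]
pad [ 0.4032 -0.2753  0.016 ]
plate [ 0.5079 -0.0682  0.02  ]
gl [ 0.6585 -0.2736  0.016 ]
xyz [-0.0037 -0.0114  0.0854] ang [  4.1  -0.9 -24. ]
```

Request:
{"fn": "carry_out", "kwargs": {
  "motion": [
    {"xyz":[0,0,0],"angular":[0,0,8]},
    {"xyz":[0,0,0],"angular":[0,0,16]},
    {"xyz":[0,0,0],"angular":[0,0,24]},
    {"xyz":[0,0,0],"angular":[0,0,32]},
    {"xyz":[0,0,0],"angular":[0,0,40]},
    {"xyz":[0,0,0],"angular":[0,0,48]},
    {"xyz":[0,0,0],"angular":[0,0,56]},
    {"xyz":[0,0,0],"angular":[0,0,64]},
    {"xyz":[0,0,0],"angular":[0,0,72]},
    {"xyz":[0,0,0],"angular":[0,0,80]},
    {"xyz":[0,0,0],"angular":[0,0,80]},
    {"xyz":[0,0,0],"angular":[0,0,80]}
  ]
}}

```text
clock: 8.9
position: [0.3992, -0.2735, 0.0903]
ee_rot: [0.291, 0.956, 0.002, -0.036]
ft_force: [-1.3, -0.4, -1.1]
grip_width: 1.003
grasp_force: 0.0
```

```bash
python3 - <<'E'
from h import *
print(get_obs()['joint_pos'],get_obs()['position'])
to([.4036,-.276,.1],0)
to([.4036,-.276,.1],90)
E
```

```text
[ 1.18302975  0.30276612 -0.77124345  1.89664816  0.24134329  1.110237
  1.28961381] [ 0.39918781 -0.27348461  0.09031459]
xyz [-0.0044  0.0002 -0.01  ] ang [-2.9 -3.2 56.1]
xyz [-0.0044  0.0002 -0.01  ] ang [  0.2  -4.2 -33.9]
```

```bash
python3 - <<'E'
from h import *
to([.4036,-.276,.09],-20)
E
```

```text
xyz [-0.0051  0.0004 -0.    ] ang [-3.6 -2.7 76.1]
```

Request:
{"fn": "carry_out", "kwargs": {
  "motion": [
    {"xyz":[0,0,0],"angular":[-0.4,-0.3,8]},
    {"xyz":[0,0,0],"angular":[-0.8,-0.6,16]},
    {"xyz":[-0.002,0,0],"angular":[-1.1,-0.8,24]},
    {"xyz":[-0.003,0,0],"angular":[-1.5,-1.1,32]},
    {"xyz":[-0.004,0,0],"angular":[-1.9,-1.4,40]},
    {"xyz":[-0.005,0,0],"angular":[-2.3,-1.7,48]},
    {"xyz":[-0.005,0,0],"angular":[-2.6,-2,56]},
    {"xyz":[-0.005,0,0],"angular":[-3,-2.3,64]},
    {"xyz":[-0.005,0,0],"angular":[-3.4,-2.5,71]},
    {"xyz":[-0.005,0,0],"angular":[-3.6,-2.7,76]},
    {"xyz":[-0.005,0,0],"angular":[-3.6,-2.7,76]},
    {"xyz":[-0.005,0,0],"angular":[-3.6,-2.7,76]}
  ]
}}

```text
clock: 10.1
position: [0.4036, -0.2766, 0.0904]
ee_rot: [0.819, 0.574, 0.0, 0.0]
ft_force: [0.3, -0.1, -0.6]
grip_width: 1.002
grasp_force: 0.0
```

```bash
python3 - <<'E'
from h import *
print(get_obs()['joint_pos'],get_obs()['position'])
to([.4036,-.276,.004],-20)
E
```

```text
[ 1.05386866  0.22141181 -0.59553954  1.94921191  0.14560129  1.01180023
  0.04478613] [ 0.4035755  -0.27655596  0.09043548]
xyz [ 0.0005 -0.0003  0.0864] ang [ 0.1 -0.   0.1]
```

Request:
{"fn": "carry_out", "kwargs": {
  "motion": [
    {"xyz":[0.0005,0,0.03],"angular":[0,0,0]},
    {"xyz":[0.0005,0,0.06],"angular":[0,0,0]},
    {"xyz":[0.0005,0,0.075],"angular":[0,0,0]},
    {"xyz":[0.0005,0,0.083],"angular":[0,0,0]},
    {"xyz":[0.0005,0,0.086],"angular":[0,0,0]},
    {"xyz":[0.0005,0,0.088],"angular":[0,0,0]},
    {"xyz":[0.0005,0,0.088],"angular":[0,0,0]},
    {"xyz":[0.0005,0,0.088],"angular":[0,0,0]}
  ]
}}

```text
clock: 10.9
position: [0.4045, -0.2767, 0.0034]
ee_rot: [0.82, 0.572, 0.0, 0.001]
ft_force: [0.3, 0.4, -0.7]
grip_width: 0.998
grasp_force: 0.0
```

Request:
{"fn": "carry_out", "kwargs": {
  "motion": [
    {"xyz":[0,0,0],"angular":[0,0,0]},
    {"xyz":[0,0,0],"angular":[0,0,0]},
    {"xyz":[0,0,0],"angular":[0,0,0]},
    {"xyz":[0,0,0],"angular":[0,0,0]},
    {"xyz":[0,0,0],"angular":[0,0,0]},
    {"xyz":[0,0,0],"angular":[0,0,0]}
  ],
  "hand": 0,
  "grip_force": 40
}}

```text
clock: 11.5
position: [0.4043, -0.2766, 0.0036]
ee_rot: [0.82, 0.572, 0.0, 0.001]
ft_force: [-3.9, 2.5, 10.1]
grip_width: 0.795
grasp_force: 41.8
```

```bash
python3 - <<'E'
from h import *
print('plate w2',px2w(load('w2'),316,196,.02))
to([.507,-.068,.12]); to([.507,-.068,.0247])
E
```

```text
plate w2 [ 0.5085 -0.067   0.02  ]
xyz [ 0.2311  0.0247 -0.1165] ang [0. 0. 0.]
xyz [ 0.2312  0.0244 -0.0212] ang [0. 0. 0.]
```

Request:
{"fn": "carry_out", "kwargs": {
  "motion": [
    {"xyz":[0,0,-0.03],"angular":[0,0,0]},
    {"xyz":[0,0,-0.06],"angular":[0,0,0]},
    {"xyz":[0.03,0.003,-0.08],"angular":[0,0,0]},
    {"xyz":[0.07,0.007,-0.08],"angular":[0,0,0]},
    {"xyz":[0.115,0.012,-0.08],"angular":[0,0,0]},
    {"xyz":[0.16,0.017,-0.08],"angular":[0,0,0]},
    {"xyz":[0.2,0.021,-0.08],"angular":[0,0,0]},
    {"xyz":[0.232,0.0245,-0.07],"angular":[0,0,0]},
    {"xyz":[0.232,0.0245,-0.05],"angular":[0,0,0]},
    {"xyz":[0.232,0.0245,-0.035],"angular":[0,0,0]},
    {"xyz":[0.232,0.0245,-0.03],"angular":[0,0,0]},
    {"xyz":[0.232,0.0245,-0.03],"angular":[0,0,0]}
  ]
}}

```text
clock: 12.7
position: [0.5062, -0.0678, 0.032]
ee_rot: [0.82, 0.572, -0.0, 0.0]
ft_force: [-0.4, 0.0, 0.2]
grip_width: 0.789
grasp_force: 45.4
```

Request:
{"fn": "carry_out", "kwargs": {
  "motion": [
    {"xyz":[0,0,0.004],"angular":[0,0,0]},
    {"xyz":[0,0,0.007],"angular":[0,0,0]},
    {"xyz":[0,0,0.009],"angular":[0,0,0]},
    {"xyz":[0,0,0.009],"angular":[0,0,0]},
    {"xyz":[0,0,0.009],"angular":[0,0,0]}
  ]
}}

```text
clock: 13.2
position: [0.5072, -0.0673, 0.0239]
ee_rot: [0.82, 0.572, 0.0, 0.001]
ft_force: [-0.8, -1.4, 2.3]
grip_width: 0.795
grasp_force: 45.5
```

Request:
{"fn": "carry_out", "kwargs": {
  "motion": [
    {"xyz":[0,0,0],"angular":[0,0,0]},
    {"xyz":[0,0,0],"angular":[0,0,0]},
    {"xyz":[0,0,0],"angular":[0,0,0]},
    {"xyz":[0,0,0],"angular":[0,0,0]},
    {"xyz":[0,0,-0.03],"angular":[0,0,0]},
    {"xyz":[0,0,-0.07],"angular":[0,0,0]},
    {"xyz":[-0.025,0.037,-0.09],"angular":[0,0,0]},
    {"xyz":[-0.05,0.074,-0.1],"angular":[0,0,0]},
    {"xyz":[-0.075,0.112,-0.1],"angular":[0,0,0]},
    {"xyz":[-0.1,0.15,-0.1],"angular":[0,0,0]},
    {"xyz":[-0.12,0.18,-0.1],"angular":[0,0,0]},
    {"xyz":[-0.141,0.213,-0.1],"angular":[0,0,0]}
  ],
  "hand": 1
}}

```text
clock: 14.4
position: [0.6587, -0.2742, 0.1237]
ee_rot: [0.82, 0.572, 0.0, 0.001]
ft_force: [1.8, 1.0, 0.4]
grip_width: 0.999
grasp_force: 0.0
```

```bash
python3 - <<'E'
from h import *
c=snap('wrist','w4.png')
print(get_obs()['position'],get_obs()['joint_pos'])
for n,p in [('pad',(.507,-.068,.036)),('gl',(.6588,-.2737,.016))]: print(n,w2px(c,p))
to([.6588,-.2737,.002],-20)
E
```

```text
[ 0.65993375 -0.28038327  0.12245776] [ 0.70959363  0.67141198 -0.58462602  1.28512878  0.36848292  1.28831152
 -0.23228235]
pad [10.9 19.9]
gl [315.5 201.9]
xyz [ 0.0062 -0.0037  0.1204] ang [ 0.1  0.1 -0.5]
```

View pics/w4.png

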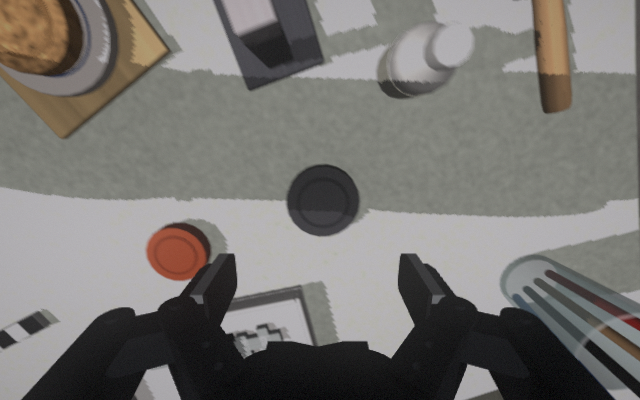

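The wrist view shows grey_l at (323,200), and the pad on the plate at upper left. The arm was still settling, so I'll check the pixel again with the arm at rest.

```bash
cat >> h.py <<'E'
def disc(c,u,v,r=60,dark=True,z=.016):
    g=cv2.GaussianBlur(cv2.cvtColor(c['img'],cv2.COLOR_RGB2GRAY),(5,5),0)
    m=((g<75) if dark else (g>0)).astype(np.uint8); n,l,st,ce=cv2.connectedComponentsWithStats(m)
    k=l[int(v),int(u)]; print('disc',k,ce[k].round(1),st[k][2:],px2w(c,*ce[k],z) if k else None)
E
python3 - <<'E'
from h import *
c=load('w4'); print(px2w(c,323,200,.016)); disc(c,323,200)
for i in range(3): c=camera('wrist')
disc(c,318,200); print(get_obs()['position']); to([.6588,-.2737,.002],-20)
E
```

```text
[ 0.6661 -0.2744  0.016 ]
disc 14 [322.7 199.1] [  71   70 3871] [ 0.6661 -0.2735  0.016 ]
disc 12 [321.6 197.8] [  72   71 3994] [ 0.6652 -0.2724  0.016 ]
[ 0.65806925 -0.27292685  0.1230643 ]
xyz [-0.0005  0.0009  0.1211] ang [ 0.  -0.  -0.2]
```

Request:
{"fn": "carry_out", "kwargs": {
  "motion": [
    {"xyz":[0.001,0.004,0.03],"angular":[0,0,0]},
    {"xyz":[0.001,0.004,0.065],"angular":[0,0,0]},
    {"xyz":[0.001,0.004,0.095],"angular":[0,0,0]},
    {"xyz":[0.001,0.004,0.112],"angular":[0,0,0]},
    {"xyz":[0.001,0.004,0.118],"angular":[0,0,0]},
    {"xyz":[0.001,0.004,0.121],"angular":[0,0,0]},
    {"xyz":[0.001,0.004,0.121],"angular":[0,0,0]},
    {"xyz":[0.001,0.004,0.121],"angular":[0,0,0]}
  ]
}}

```text
clock: 15.4
position: [0.6633, -0.2735, 0.0047]
ee_rot: [0.82, 0.572, 0.001, 0.002]
ft_force: [-0.0, 1.0, 0.3]
grip_width: 1.0
grasp_force: 0.0
```

Request:
{"fn": "carry_out", "kwargs": {
  "motion": [
    {"xyz":[0,0,0],"angular":[0,0,0]},
    {"xyz":[0,0,0],"angular":[0,0,0]},
    {"xyz":[0,0,0],"angular":[0,0,0]},
    {"xyz":[0,0,0],"angular":[0,0,0]},
    {"xyz":[0,0,0],"angular":[0,0,0]},
    {"xyz":[0,0,0],"angular":[0,0,0]}
  ],
  "hand": 0
}}

```text
clock: 16.0
position: [0.6631, -0.2736, 0.0049]
ee_rot: [0.82, 0.572, 0.001, 0.002]
ft_force: [-1.2, 1.7, 7.6]
grip_width: 0.784
grasp_force: 42.7
```

```bash
python3 - <<'E'
from h import *
to([.507,-.068,.045],-20)
E
```

```text
xyz [ 0.139  -0.2174 -0.0409] ang [ 0.2  0.  -0.2]
```

Request:
{"fn": "carry_out", "kwargs": {
  "motion": [
    {"xyz":[0,0,-0.03],"angular":[0,0,0]},
    {"xyz":[0,0,-0.07],"angular":[0,0,0]},
    {"xyz":[0.02,-0.031,-0.09],"angular":[0,0,0]},
    {"xyz":[0.044,-0.069,-0.09],"angular":[0,0,0]},
    {"xyz":[0.068,-0.106,-0.09],"angular":[0,0,0]},
    {"xyz":[0.092,-0.144,-0.09],"angular":[0,0,0]},
    {"xyz":[0.116,-0.181,-0.09],"angular":[0,0,0]},
    {"xyz":[0.139,-0.217,-0.085],"angular":[0,0,0]},
    {"xyz":[0.139,-0.217,-0.07],"angular":[0,0,0]},
    {"xyz":[0.139,-0.217,-0.055],"angular":[0,0,0]},
    {"xyz":[0.139,-0.217,-0.048],"angular":[0,0,0]},
    {"xyz":[0.139,-0.217,-0.048],"angular":[0,0,0]}
  ]
}}

```text
clock: 17.2
position: [0.5062, -0.0686, 0.0494]
ee_rot: [0.82, 0.572, -0.0, -0.0]
ft_force: [-0.4, -0.1, -1.9]
grip_width: 0.788
grasp_force: 45.6
```

```bash
python3 - <<'E'
from h import *
to([.507,-.068,.041],-20)
E
```

```text
xyz [0.0009 0.0005 0.0084] ang [-0.   0.  -0.3]
```

Request:
{"fn": "carry_out", "kwargs": {
  "motion": [
    {"xyz":[0.001,0.0005,0.004],"angular":[0,0,0]},
    {"xyz":[0.001,0.0005,0.007],"angular":[0,0,0]},
    {"xyz":[0.001,0.0005,0.009],"angular":[0,0,0]},
    {"xyz":[0.001,0.0005,0.009],"angular":[0,0,0]},
    {"xyz":[0.001,0.0005,0.009],"angular":[0,0,0]}
  ]
}}

```text
clock: 17.7
position: [0.5075, -0.0672, 0.0417]
ee_rot: [0.82, 0.572, 0.0, 0.001]
ft_force: [-0.1, 0.1, -1.6]
grip_width: 0.786
grasp_force: 45.6
```

Request:
{"fn": "carry_out", "kwargs": {
  "motion": [
    {"xyz":[0,0,0.0008],"angular":[0,0,0]},
    {"xyz":[0,0,0.0008],"angular":[0,0,0]},
    {"xyz":[0,0,0.0008],"angular":[0,0,0]},
    {"xyz":[0,0,0.0008],"angular":[0,0,0]},
    {"xyz":[0,0,-0.03],"angular":[0,0,0]},
    {"xyz":[0,0,-0.07],"angular":[0,0,-5]},
    {"xyz":[0,0,-0.11],"angular":[0,0,-13]},
    {"xyz":[0,0,-0.11],"angular":[0,0,-20]},
    {"xyz":[0,0,-0.11],"angular":[0,0,-20]},
    {"xyz":[0,0,-0.11],"angular":[0,0,-20]}
  ],
  "hand": 1
}}

```text
clock: 18.7
position: [0.5068, -0.0672, 0.151]
ee_rot: [0.71, 0.705, -0.0, 0.0]
ft_force: [0.5, -0.3, -0.5]
grip_width: 0.998
grasp_force: 0.0
```

```bash
python3 - <<'E'
from h import *
c=snap('top','top2.png'); im=c['img'][:,:,::-1]
a=cv2.resize(im[105:265,190:430],(800,533),interpolation=cv2.INTER_CUBIC)
cv2.imwrite('pics/crop3.png',np.clip(a*1.3,0,255).astype(np.uint8))
print(get_obs()['joint_pos'].round(2))
to([.6465,.2573,.14],0)
E
```

```text
[ 0.77  0.24 -0.81  1.83  0.19  1.16 -0.11]
xyz [0.3253 0.1377 0.0106] ang [-0.   0.  -0.4]
```

View pics/crop3.png

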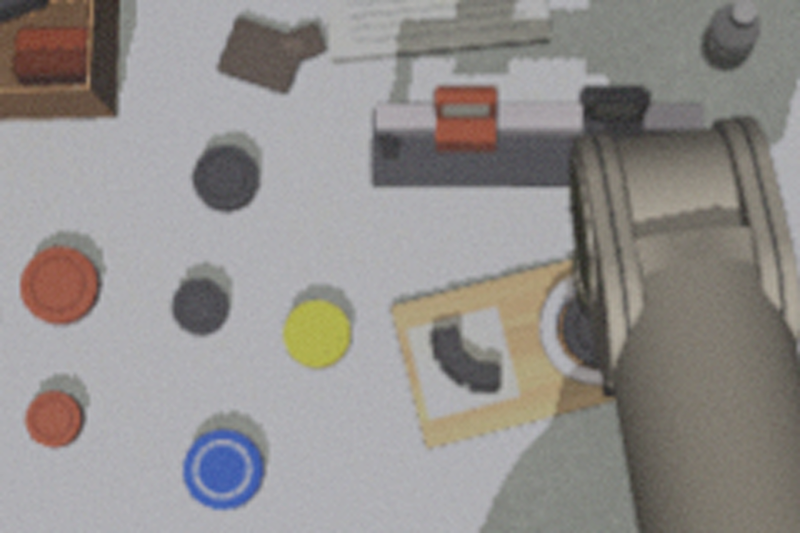

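The grey_l now sits on the plate. The crop shows grey_m (227,177), grey_s (201,306) and the cover (224,469) unmoved. Moving to grey_m.

Request:
{"fn": "carry_out", "kwargs": {
  "motion": [
    {"xyz":[0.03,0,0],"angular":[0,0,0]},
    {"xyz":[0.07,0.0,0],"angular":[0,0,0]},
    {"xyz":[0.11,0.005,0],"angular":[0,0,0]},
    {"xyz":[0.15,0.015,0],"angular":[0,0,0]},
    {"xyz":[0.19,0.03,0],"angular":[0,0,0]},
    {"xyz":[0.225,0.05,0],"angular":[0,0,0]},
    {"xyz":[0.255,0.075,0],"angular":[0,0,0]},
    {"xyz":[0.285,0.1,0],"angular":[0,0,0]},
    {"xyz":[0.31,0.122,0],"angular":[0,0,0]},
    {"xyz":[0.325,0.138,0.01],"angular":[0,0,0]},
    {"xyz":[0.325,0.138,0.02],"angular":[0,0,0]},
    {"xyz":[0.325,0.138,0.02],"angular":[0,0,0]}
  ]
}}

```text
clock: 19.95
position: [0.6449, 0.2572, 0.1284]
ee_rot: [0.708, 0.706, -0.002, -0.0]
ft_force: [1.0, -0.2, 0.3]
grip_width: 0.997
grasp_force: 0.0
```

```bash
python3 - <<'E'
from h import *
for i in range(3): c=camera('wrist')
u=w2px(c,(.6465,.2573,.016)); print(u); disc(c,*u)
print(get_obs()['joint_pos'].round(2)); to([.648,.2573,.003],0)
E
```

```text
[315.9 198.6]
disc 14 [321.7 194.2] [  59   59 2748] [0.6521 0.2616 0.016 ]
[ 0.07  0.68 -0.8   1.34  0.49  1.32 -0.74]
xyz [0.001  0.0017 0.1287] ang [ 0.1  0.1 -0.3]
```

Request:
{"fn": "carry_out", "kwargs": {
  "motion": [
    {"xyz":[0.003,0.003,0.03],"angular":[0,0,0]},
    {"xyz":[0.003,0.003,0.065],"angular":[0,0,0]},
    {"xyz":[0.003,0.003,0.1],"angular":[0,0,0]},
    {"xyz":[0.003,0.003,0.118],"angular":[0,0,0]},
    {"xyz":[0.003,0.003,0.125],"angular":[0,0,0]},
    {"xyz":[0.003,0.003,0.128],"angular":[0,0,0]},
    {"xyz":[0.003,0.003,0.128],"angular":[0,0,0]},
    {"xyz":[0.003,0.003,0.128],"angular":[0,0,0]}
  ]
}}

```text
clock: 20.9
position: [0.6504, 0.2608, 0.0053]
ee_rot: [0.708, 0.706, 0.001, 0.001]
ft_force: [0.5, -0.2, 0.7]
grip_width: 1.0
grasp_force: 0.0
```

Request:
{"fn": "carry_out", "kwargs": {
  "motion": [
    {"xyz":[0,0,0],"angular":[0,0,0]},
    {"xyz":[0,0,0],"angular":[0,0,0]},
    {"xyz":[0,0,0],"angular":[0,0,0]},
    {"xyz":[0,0,0],"angular":[0,0,0]},
    {"xyz":[0,0,0],"angular":[0,0,0]},
    {"xyz":[0,0,0],"angular":[0,0,0]}
  ],
  "hand": 0
}}

```text
clock: 21.5
position: [0.6501, 0.2606, 0.0049]
ee_rot: [0.708, 0.706, 0.001, 0.001]
ft_force: [-1.3, -0.1, 7.0]
grip_width: 0.679
grasp_force: 41.7
```

```bash
python3 - <<'E'
from h import *
to([.507,-.068,.06],0)
E
```

```text
xyz [-0.3291 -0.1418 -0.0553] ang [ 0.2  0.  -0.2]
```

Request:
{"fn": "carry_out", "kwargs": {
  "motion": [
    {"xyz":[0,0,-0.04],"angular":[0,0,0]},
    {"xyz":[0,0,-0.085],"angular":[0,0,0]},
    {"xyz":[-0.015,-0.02,-0.12],"angular":[0,0,0]},
    {"xyz":[-0.04,-0.05,-0.13],"angular":[0,0,0]},
    {"xyz":[-0.07,-0.08,-0.13],"angular":[0,0,0]},
    {"xyz":[-0.1,-0.105,-0.13],"angular":[0,0,0]},
    {"xyz":[-0.14,-0.125,-0.13],"angular":[0,0,0]},
    {"xyz":[-0.185,-0.135,-0.13],"angular":[0,0,0]},
    {"xyz":[-0.23,-0.142,-0.13],"angular":[0,0,0]},
    {"xyz":[-0.275,-0.142,-0.12],"angular":[0,0,0]},
    {"xyz":[-0.31,-0.142,-0.1],"angular":[0,0,0]},
    {"xyz":[-0.329,-0.142,-0.08],"angular":[0,0,0]}
  ]
}}

```text
clock: 22.7
position: [0.5063, -0.0722, 0.0835]
ee_rot: [0.71, 0.705, -0.0, 0.002]
ft_force: [0.3, -0.1, 0.1]
grip_width: 0.675
grasp_force: 43.3
```

Request:
{"fn": "carry_out", "kwargs": {
  "motion": [
    {"xyz":[0,0,0.008],"angular":[0,0,0]},
    {"xyz":[0,0,0.014],"angular":[0,0,0]},
    {"xyz":[0,0,0.018],"angular":[0,0,0]},
    {"xyz":[0,0,0.018],"angular":[0,0,0]},
    {"xyz":[0,0,0.018],"angular":[0,0,0]}
  ]
}}

```text
clock: 23.2
position: [0.5068, -0.0672, 0.0662]
ee_rot: [0.708, 0.707, 0.001, 0.001]
ft_force: [-0.8, 0.8, 0.1]
grip_width: 0.677
grasp_force: 43.3
```

```bash
python3 - <<'E'
from h import *
to([.507,-.068,.057],0)
E
```

```text
xyz [-0.0008  0.0001  0.0092] ang [ 0.1  0.  -0.1]
```

Request:
{"fn": "carry_out", "kwargs": {
  "motion": [
    {"xyz":[-0.001,0,0.004],"angular":[0,0,0]},
    {"xyz":[-0.001,0,0.007],"angular":[0,0,0]},
    {"xyz":[-0.001,0,0.0095],"angular":[0,0,0]},
    {"xyz":[-0.001,0,0.0095],"angular":[0,0,0]},
    {"xyz":[-0.001,0,0.0095],"angular":[0,0,0]}
  ]
}}

```text
clock: 23.7
position: [0.5065, -0.0692, 0.0568]
ee_rot: [0.708, 0.706, -0.0, 0.001]
ft_force: [-4.7, 0.2, 10.9]
grip_width: 0.679
grasp_force: 44.5
```

Request:
{"fn": "carry_out", "kwargs": {
  "motion": [
    {"xyz":[0,0,0.0005],"angular":[0,0,0]},
    {"xyz":[0,0,0.0005],"angular":[0,0,0]},
    {"xyz":[0,0,0.0005],"angular":[0,0,0]},
    {"xyz":[0,0,0.0005],"angular":[0,0,0]},
    {"xyz":[0,0,-0.03],"angular":[0,0,0]},
    {"xyz":[0.02,0,-0.065],"angular":[0,0,0]},
    {"xyz":[0.06,0.002,-0.08],"angular":[0,0,0]},
    {"xyz":[0.105,0.004,-0.08],"angular":[0,0,0]},
    {"xyz":[0.15,0.007,-0.08],"angular":[0,0,0]},
    {"xyz":[0.195,0.01,-0.08],"angular":[0,0,0]},
    {"xyz":[0.24,0.014,-0.08],"angular":[0,0,0]},
    {"xyz":[0.285,0.018,-0.08],"angular":[0,0,0]}
  ],
  "hand": 1
}}

```text
clock: 24.9
position: [0.5253, 0.2174, 0.1359]
ee_rot: [0.708, 0.706, 0.0, 0.001]
ft_force: [2.0, -0.4, 0.8]
grip_width: 0.999
grasp_force: 0.0
```

Request:
{"fn": "carry_out", "kwargs": {
  "motion": [
    {"xyz":[0.03,0.004,0],"angular":[0,0,0]},
    {"xyz":[0.06,0.008,0.01],"angular":[0,0,0]},
    {"xyz":[0.06,0.008,0.01],"angular":[0,0,0]},
    {"xyz":[0.06,0.008,0.01],"angular":[0,0,0]}
  ]
}}

```text
clock: 25.3
position: [0.533, 0.2763, 0.1254]
ee_rot: [0.708, 0.706, -0.0, 0.0]
ft_force: [-0.4, -1.1, -0.2]
grip_width: 0.995
grasp_force: 0.0
```

```bash
python3 - <<'E'
from h import *
for i in range(2): c=camera('wrist')
u=w2px(c,(.5317,.2783,.016)); print(u); disc(c,*u)
t=snap('top','top3.png')
im=t['img'][:,:,::-1]
a=cv2.resize(im[105:265,190:430],(800,533),interpolation=cv2.INTER_CUBIC)
cv2.imwrite('pics/crop4.png',np.clip(a*1.3,0,255).astype(np.uint8))
print(get_obs()['position']); to([.532,.279,.003],0)
E
```

```text
[313.1 197.9]
disc 8 [317.7 193. ] [  51   51 2040] [0.536  0.2831 0.016 ]
[0.53391041 0.27445445 0.12605553]
xyz [ 0.0047 -0.0022  0.123 ] ang [ 0.1  0.1 -0.3]
```

View pics/crop4.png

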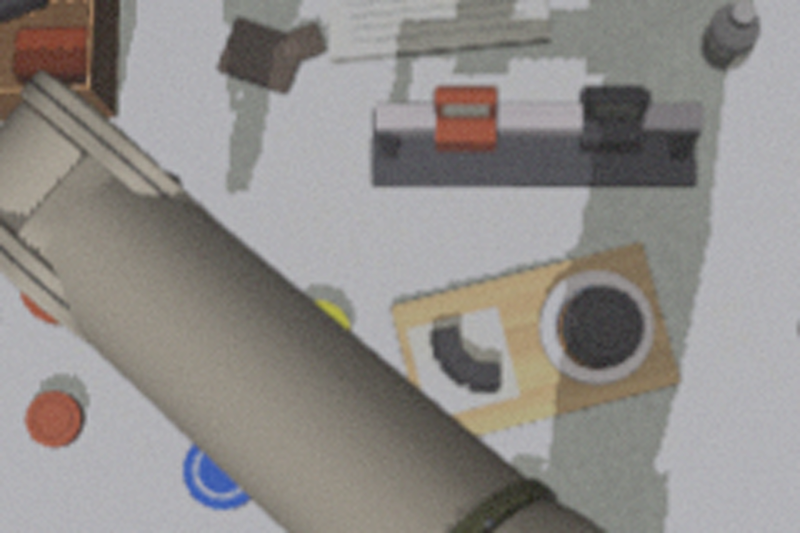

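The crop shows the stack concentric on the plate at (601,326). Picking up grey_s.

Request:
{"fn": "carry_out", "kwargs": {
  "motion": [
    {"xyz":[0.004,0,0.03],"angular":[0,0,0]},
    {"xyz":[0.004,0,0.065],"angular":[0,0,0]},
    {"xyz":[0.004,0,0.1],"angular":[0,0,0]},
    {"xyz":[0.004,0,0.115],"angular":[0,0,0]},
    {"xyz":[0.004,0,0.12],"angular":[0,0,0]},
    {"xyz":[0.004,0,0.123],"angular":[0,0,0]},
    {"xyz":[0.004,0,0.123],"angular":[0,0,0]},
    {"xyz":[0.004,0,0.123],"angular":[0,0,0]}
  ]
}}

```text
clock: 26.25
position: [0.5344, 0.2801, 0.0043]
ee_rot: [0.708, 0.706, 0.001, 0.001]
ft_force: [1.3, -0.8, 0.1]
grip_width: 0.997
grasp_force: 0.0
```

Request:
{"fn": "carry_out", "kwargs": {
  "motion": [
    {"xyz":[0,0,0],"angular":[0,0,0]},
    {"xyz":[0,0,0],"angular":[0,0,0]},
    {"xyz":[0,0,0],"angular":[0,0,0]},
    {"xyz":[0,0,0],"angular":[0,0,0]},
    {"xyz":[0,0,0],"angular":[0,0,0]},
    {"xyz":[0,0,0],"angular":[0,0,0]}
  ],
  "hand": 0
}}

```text
clock: 26.85
position: [0.5339, 0.2798, 0.0037]
ee_rot: [0.708, 0.706, 0.0, 0.001]
ft_force: [-2.0, -1.7, 5.8]
grip_width: 0.562
grasp_force: 40.3
```

```bash
python3 - <<'E'
from h import *
t=load('top3'); print('stack',px2w(t,370.3,202.8,.06),'plate',px2w(t,190+596/3.3333,105+327/3.3333,.02))
to([.507,-.068,.08],0)
E
```

```text
stack [ 0.5032 -0.0672  0.06  ] plate [ 0.5074 -0.0666  0.02  ]
xyz [-0.348  -0.0256 -0.076 ] ang [ 0.1  0.1 -0.2]
```

Request:
{"fn": "carry_out", "kwargs": {
  "motion": [
    {"xyz":[0,0,-0.04],"angular":[0,0,0]},
    {"xyz":[0,0,-0.085],"angular":[0,0,0]},
    {"xyz":[-0.03,-0.002,-0.12],"angular":[0,0,0]},
    {"xyz":[-0.07,-0.005,-0.13],"angular":[0,0,0]},
    {"xyz":[-0.115,-0.008,-0.13],"angular":[0,0,0]},
    {"xyz":[-0.16,-0.012,-0.13],"angular":[0,0,0]},
    {"xyz":[-0.205,-0.015,-0.13],"angular":[0,0,0]},
    {"xyz":[-0.25,-0.018,-0.13],"angular":[0,0,0]},
    {"xyz":[-0.295,-0.022,-0.13],"angular":[0,0,0]},
    {"xyz":[-0.325,-0.024,-0.13],"angular":[0,0,0]},
    {"xyz":[-0.348,-0.026,-0.12],"angular":[0,0,0]},
    {"xyz":[-0.348,-0.026,-0.1],"angular":[0,0,0]}
  ]
}}

```text
clock: 28.05
position: [0.5068, -0.0725, 0.1038]
ee_rot: [0.71, 0.704, 0.0, 0.002]
ft_force: [0.6, 0.9, -0.5]
grip_width: 0.563
grasp_force: 41.9
```

Request:
{"fn": "carry_out", "kwargs": {
  "motion": [
    {"xyz":[0,0,0.008],"angular":[0,0,0]},
    {"xyz":[0,0,0.016],"angular":[0,0,0]},
    {"xyz":[0,0,0.022],"angular":[0,0,0]},
    {"xyz":[0,0,0.025],"angular":[0,0,0]},
    {"xyz":[0,0,0.025],"angular":[0,0,0]},
    {"xyz":[0,0,0.025],"angular":[0,0,0]}
  ]
}}

```text
clock: 28.65
position: [0.5067, -0.0679, 0.0785]
ee_rot: [0.708, 0.706, 0.0, 0.001]
ft_force: [-0.4, -0.3, -1.6]
grip_width: 0.566
grasp_force: 41.9
```

```bash
python3 - <<'E'
from h import *
to([.507,-.068,.0717],0)
E
```

```text
xyz [-0.0001  0.0003  0.0068] ang [ 0.1  0.1 -0.2]
```

Request:
{"fn": "carry_out", "kwargs": {
  "motion": [
    {"xyz":[0,0,0.003],"angular":[0,0,0]},
    {"xyz":[0,0,0.0055],"angular":[0,0,0]},
    {"xyz":[0,0,0.0068],"angular":[0,0,0]},
    {"xyz":[0,0,0.0068],"angular":[0,0,0]},
    {"xyz":[0,0,0.0068],"angular":[0,0,0]}
  ]
}}

```text
clock: 29.15
position: [0.5064, -0.0682, 0.0717]
ee_rot: [0.708, 0.706, 0.0, 0.001]
ft_force: [-3.4, 0.3, 4.8]
grip_width: 0.558
grasp_force: 42.6
```

Request:
{"fn": "carry_out", "kwargs": {
  "motion": [
    {"xyz":[0,0,0],"angular":[0,0,0]},
    {"xyz":[0,0,0],"angular":[0,0,0]},
    {"xyz":[0,0,0],"angular":[0,0,0]},
    {"xyz":[0,0,0],"angular":[0,0,0]},
    {"xyz":[0,0,-0.03],"angular":[0,0,0]},
    {"xyz":[0.02,-0.005,-0.065],"angular":[0,0,0]},
    {"xyz":[0.06,-0.02,-0.07],"angular":[0,0,0]},
    {"xyz":[0.105,-0.038,-0.07],"angular":[0,0,0]},
    {"xyz":[0.15,-0.055,-0.07],"angular":[0,0,0]},
    {"xyz":[0.195,-0.07,-0.07],"angular":[0,0,0]},
    {"xyz":[0.24,-0.088,-0.06],"angular":[0,0,0]},
    {"xyz":[0.28,-0.103,-0.05],"angular":[0,0,0]}
  ],
  "hand": 1
}}

```text
clock: 30.35
position: [0.4034, 0.2141, 0.1212]
ee_rot: [0.708, 0.706, 0.001, 0.002]
ft_force: [1.2, 0.1, -0.8]
grip_width: 0.998
grasp_force: 0.0
```

Request:
{"fn": "carry_out", "kwargs": {
  "motion": [
    {"xyz":[0.03,-0.01,0],"angular":[0,0,0]},
    {"xyz":[0.044,-0.015,0.005],"angular":[0,0,0]},
    {"xyz":[0.044,-0.015,0.005],"angular":[0,0,0]},
    {"xyz":[0.044,-0.015,0.005],"angular":[0,0,0]}
  ]
}}

```text
clock: 30.75
position: [0.3894, 0.256, 0.1158]
ee_rot: [0.708, 0.706, 0.0, 0.001]
ft_force: [1.0, 0.2, 0.0]
grip_width: 1.005
grasp_force: 0.0
```

```bash
python3 - <<'E'
from h import *
for i in range(2): c=camera('wrist')
c=snap('wrist','w5.png'); print('pred',w2px(c,(.3891,.2567,.016)))
b=c['img'].astype(int); m=((b[:,:,2]>b[:,:,0]+40)&(b[:,:,2]>b[:,:,1]+20)).astype(np.uint8)
m=cv2.morphologyEx(m,cv2.MORPH_CLOSE,np.ones((9,9),np.uint8))
n,l,st,ce=cv2.connectedComponentsWithStats(m)
for k in range(1,n):
    if st[k][4]>400: print(ce[k],st[k],px2w(c,*ce[k],.016))
t=snap('top','top4.png')
print(get_obs()['position']); to([.39,.2575,.003],0); print(get_obs()['joint_pos'].round(2))
E
```

```text
pred [313.9 202.6]
[317.20788614 199.00489967] [ 280  163   76   73 4286] [0.3921 0.2601 0.016 ]
[0.39002087 0.25524002 0.11603373]
xyz [ 0.0024 -0.0002  0.113 ] ang [ 0.1  0.1 -0.3]
[ 0.35  0.24 -1.11  1.96  0.25  1.08 -0.87]
```

View pics/w5.png

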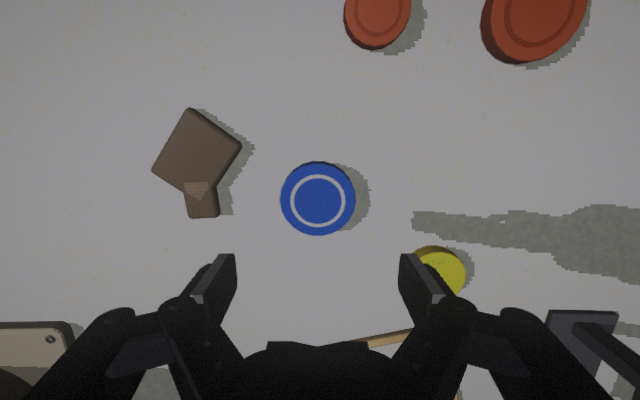

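The wrist view shows the cover at (318,199) with both finger positions clear of the brown sherd, whose nearest corner is at (242,147). Descending.

Request:
{"fn": "carry_out", "kwargs": {
  "motion": [
    {"xyz":[0.003,0.0005,0.03],"angular":[0,0,0]},
    {"xyz":[0.003,0.0005,0.06],"angular":[0,0,0]},
    {"xyz":[0.003,0.0005,0.09],"angular":[0,0,0]},
    {"xyz":[0.003,0.0005,0.105],"angular":[0,0,0]},
    {"xyz":[0.003,0.0005,0.11],"angular":[0,0,0]},
    {"xyz":[0.003,0.0005,0.112],"angular":[0,0,0]},
    {"xyz":[0.003,0.0005,0.112],"angular":[0,0,0]},
    {"xyz":[0.003,0.0005,0.112],"angular":[0,0,0]}
  ]
}}

```text
clock: 31.75
position: [0.3908, 0.2594, 0.0048]
ee_rot: [0.708, 0.706, 0.001, 0.001]
ft_force: [-0.3, 0.7, -0.1]
grip_width: 1.002
grasp_force: 0.0
```

Request:
{"fn": "carry_out", "kwargs": {
  "motion": [
    {"xyz":[0,0,0],"angular":[0,0,0]},
    {"xyz":[0,0,0],"angular":[0,0,0]},
    {"xyz":[0,0,0],"angular":[0,0,0]},
    {"xyz":[0,0,0],"angular":[0,0,0]},
    {"xyz":[0,0,0],"angular":[0,0,0]},
    {"xyz":[0,0,0],"angular":[0,0,0]}
  ],
  "hand": 0
}}

```text
clock: 32.35
position: [0.3905, 0.2593, 0.005]
ee_rot: [0.708, 0.706, 0.001, 0.001]
ft_force: [-3.3, -3.8, 13.6]
grip_width: 0.792
grasp_force: 41.0
```

```bash
python3 - <<'E'
from h import *
to([.507,-.068,.1],0)
t=load('top4'); im=t['img'][:,:,::-1]
a=cv2.resize(im[110:270,290:450],(600,600),interpolation=cv2.INTER_CUBIC)
cv2.imwrite('pics/crop5.png',np.clip(a*1.5,0,255).astype(np.uint8))
E
```

```text
xyz [-0.3271  0.1178 -0.0942] ang [ 0.2  0.1 -0.2]
```

View pics/crop5.png

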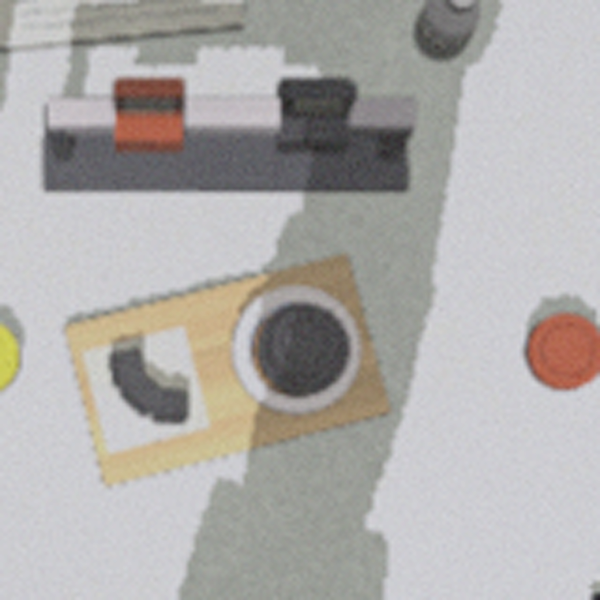

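The crop shows grey_s on top of the stack, with the stack centre at (302,349) against the plate at (296,349). After parallax, the stack lies about 4 mm towards −x, so the cover goes slightly further out at x = 0.509.

Request:
{"fn": "carry_out", "kwargs": {
  "motion": [
    {"xyz":[0,0,-0.04],"angular":[0,0,0]},
    {"xyz":[0,0,-0.085],"angular":[0,0,0]},
    {"xyz":[-0.02,0.006,-0.12],"angular":[0,0,0]},
    {"xyz":[-0.06,0.02,-0.135],"angular":[0,0,0]},
    {"xyz":[-0.1,0.037,-0.14],"angular":[0,0,0]},
    {"xyz":[-0.14,0.052,-0.14],"angular":[0,0,0]},
    {"xyz":[-0.18,0.067,-0.14],"angular":[0,0,0]},
    {"xyz":[-0.22,0.081,-0.14],"angular":[0,0,0]},
    {"xyz":[-0.26,0.096,-0.14],"angular":[0,0,0]},
    {"xyz":[-0.3,0.11,-0.14],"angular":[0,0,0]},
    {"xyz":[-0.327,0.119,-0.13],"angular":[0,0,0]},
    {"xyz":[-0.327,0.119,-0.11],"angular":[0,0,0]}
  ]
}}

```text
clock: 33.55
position: [0.5095, -0.0731, 0.1149]
ee_rot: [0.711, 0.704, 0.001, 0.002]
ft_force: [-0.0, 1.7, -1.0]
grip_width: 0.785
grasp_force: 45.6
```

Request:
{"fn": "carry_out", "kwargs": {
  "motion": [
    {"xyz":[0,0,0.006],"angular":[0,0,0]},
    {"xyz":[0,0,0.01],"angular":[0,0,0]},
    {"xyz":[0,0,0.014],"angular":[0,0,0]},
    {"xyz":[0,0,0.014],"angular":[0,0,0]},
    {"xyz":[0,0,0.014],"angular":[0,0,0]}
  ]
}}

```text
clock: 34.05
position: [0.5081, -0.0678, 0.1009]
ee_rot: [0.708, 0.706, 0.0, 0.001]
ft_force: [-0.0, 0.4, -0.8]
grip_width: 0.786
grasp_force: 45.5
```

```bash
python3 - <<'E'
from h import *
to([.509,-.068,.0892],0)
E
```

```text
xyz [-0.0002  0.0009  0.0117] ang [ 0.1  0.1 -0.1]
```

Request:
{"fn": "carry_out", "kwargs": {
  "motion": [
    {"xyz":[0,0.001,0.005],"angular":[0,0,0]},
    {"xyz":[0,0.001,0.009],"angular":[0,0,0]},
    {"xyz":[0,0.001,0.0115],"angular":[0,0,0]},
    {"xyz":[0,0.001,0.0118],"angular":[0,0,0]},
    {"xyz":[0,0.001,0.0118],"angular":[0,0,0]},
    {"xyz":[0,0.001,0.0118],"angular":[0,0,0]}
  ]
}}

```text
clock: 34.65
position: [0.509, -0.0682, 0.0892]
ee_rot: [0.708, 0.706, -0.0, 0.001]
ft_force: [-4.5, 0.3, 11.5]
grip_width: 0.786
grasp_force: 46.8
```

Request:
{"fn": "carry_out", "kwargs": {
  "motion": [
    {"xyz":[0,0,0],"angular":[0,0,0]},
    {"xyz":[0,0,0],"angular":[0,0,0]},
    {"xyz":[0,0,0],"angular":[0,0,0]},
    {"xyz":[0,0,0],"angular":[0,0,0]},
    {"xyz":[0,0,-0.03],"angular":[0,0,0]},
    {"xyz":[0,0,-0.075],"angular":[0,0,0]},
    {"xyz":[0,0,-0.12],"angular":[0,0,0]},
    {"xyz":[0,0,-0.15],"angular":[0,0,0]},
    {"xyz":[0,-0.04,-0.15],"angular":[0,0,0]},
    {"xyz":[0,-0.07,-0.15],"angular":[0,0,0]},
    {"xyz":[0,-0.07,-0.15],"angular":[0,0,0]},
    {"xyz":[0,-0.07,-0.15],"angular":[0,0,0]}
  ],
  "hand": 1
}}

```text
clock: 35.85
position: [0.4386, -0.0683, 0.2388]
ee_rot: [0.709, 0.706, -0.0, 0.002]
ft_force: [1.2, -0.2, -0.1]
grip_width: 0.999
grasp_force: 0.0
```

```bash
python3 - <<'E'
from h import *
w=snap('wrist','w6.png')
t=snap('side','side1.png'); im=t['img'][:,:,::-1]
a=cv2.resize(im[130:290,260:460],(600,480),interpolation=cv2.INTER_CUBIC)
b=cv2.resize(w['img'][:,:,::-1],(768,480))[:,568:]
cv2.imwrite('pics/crop6.png',np.clip(np.hstack([a,b])*1.3,0,255).astype(np.uint8))
print(get_obs()['position'],'plate',w2px(t,(.508,-.068,.02)),'cover',w2px(t,(.508,-.068,.1)),'tag',w2px(t,(.675,-.074,.168)))
E
```

```text
[ 0.43921452 -0.06780341  0.23852027] plate [354.7 238.7] cover [355.6 223.8] tag [395.4 181.2]
```

View pics/crop6.png

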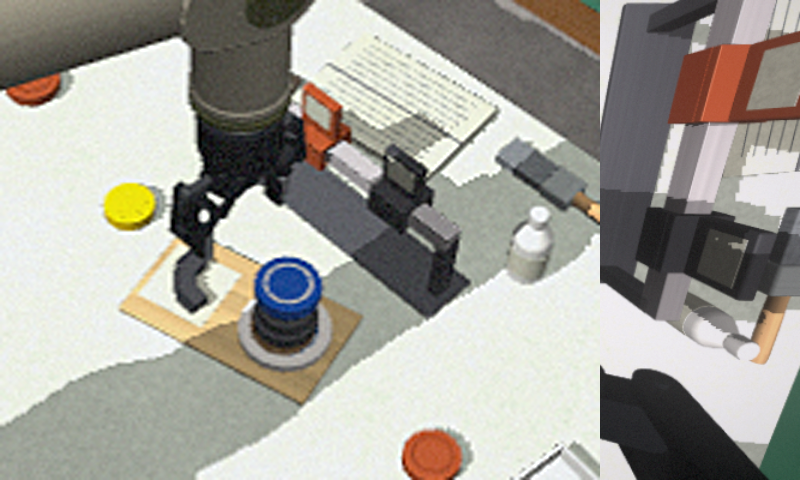

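The side crop shows the blue cover level and centred at (287,288), with the grey tag's fin top at crop (406,157), i.e. side pixel (395,182). The prediction for (0.675, −0.074) was (395,181). Moving above the grey tag.

Request:
{"fn": "carry_out", "kwargs": {
  "motion": [
    {"xyz":[0,0.03,0],"angular":[0,0,0]},
    {"xyz":[-0.002,0.07,0],"angular":[0,0,0]},
    {"xyz":[-0.003,0.115,0],"angular":[0,0,0]},
    {"xyz":[-0.005,0.16,0],"angular":[0,0,0]},
    {"xyz":[-0.006,0.2,0],"angular":[0,0,0]},
    {"xyz":[-0.006,0.237,0.01],"angular":[0,0,0]},
    {"xyz":[-0.006,0.237,0.02],"angular":[0,0,0]},
    {"xyz":[-0.006,0.237,0.02],"angular":[0,0,0]},
    {"xyz":[-0.006,0.237,0.02],"angular":[0,0,0]}
  ],
  "hand": 0.6,
  "grip_force": 20
}}

```text
clock: 36.85
position: [0.6754, -0.0742, 0.2183]
ee_rot: [0.708, 0.706, 0.0, 0.0]
ft_force: [-0.6, -0.0, 0.4]
grip_width: 0.597
grasp_force: 0.0
```

```bash
python3 - <<'E'
from h import *
print(get_obs()['position'],get_obs()['joint_pos'].round(2)); to([.675,-.074,.132],-1)
E
```

```text
[ 0.6753877  -0.07419887  0.21830536] [ 0.62  0.61 -0.9   1.28  0.47  1.46 -0.24]
xyz [ 0.0002 -0.0004  0.0863] ang [0.  0.  0.8]
```

Request:
{"fn": "carry_out", "kwargs": {
  "motion": [
    {"xyz":[0,0,0.025],"angular":[0,0,0]},
    {"xyz":[0,0,0.05],"angular":[0,0,0]},
    {"xyz":[0,0,0.07],"angular":[0,0,0]},
    {"xyz":[0,0,0.08],"angular":[0,0,0]},
    {"xyz":[0,0,0.084],"angular":[0,0,0]},
    {"xyz":[0,0,0.084],"angular":[0,0,0]},
    {"xyz":[0,0,0.084],"angular":[0,0,0]}
  ]
}}

```text
clock: 37.55
position: [0.6763, -0.0746, 0.1362]
ee_rot: [0.708, 0.706, 0.001, 0.001]
ft_force: [-0.2, 0.5, -0.7]
grip_width: 0.598
grasp_force: 0.0
```

Request:
{"fn": "carry_out", "kwargs": {
  "motion": [
    {"xyz":[0,0,0],"angular":[0,0,0]},
    {"xyz":[0,0,0],"angular":[0,0,0]},
    {"xyz":[0,0,0],"angular":[0,0,0]},
    {"xyz":[0,0,0],"angular":[0,0,0]},
    {"xyz":[0,0,0],"angular":[0,0,0]}
  ],
  "hand": 0.28
}}

```text
clock: 38.05
position: [0.6758, -0.0746, 0.1348]
ee_rot: [0.708, 0.706, 0.0, 0.001]
ft_force: [0.1, 0.8, 0.2]
grip_width: 0.278
grasp_force: 0.0
```

```bash
python3 - <<'E'
from h import *
w=snap('wrist','w7.png'); print(get_obs()['position'])
for x in (-.006,.006):
  for y in (-.025,.025): print(w2px(w,(.675+x,-.074+y,.168)))
im=w['img'][:,:,::-1]
cv2.imwrite('pics/crop7.png',np.clip(cv2.resize(im[150:400,180:460],(672,600))*1.6,0,255).astype(np.uint8))
E
```

```text
[ 0.67578883 -0.07460751  0.13481349]
[300.  336.7]
[297.4 242.8]
[324.7 336.6]
[325.2 242.7]
```

Request:
{"fn": "carry_out", "kwargs": {
  "motion": [
    {"xyz":[0,0,0],"angular":[0,0,0]},
    {"xyz":[0,0,0],"angular":[0,0,0]},
    {"xyz":[0,0,0],"angular":[0,0,0]},
    {"xyz":[0,0,0],"angular":[0,0,0]},
    {"xyz":[0,0,0],"angular":[0,0,0]}
  ],
  "hand": 0
}}

```text
clock: 38.6
position: [0.6746, -0.0745, 0.1342]
ee_rot: [0.708, 0.706, -0.001, -0.0]
ft_force: [-5.0, 0.6, 0.7]
grip_width: 0.141
grasp_force: 19.4
```

Request:
{"fn": "carry_out", "kwargs": {
  "motion": [
    {"xyz":[0,-0.001,0],"angular":[0,0,0]},
    {"xyz":[0,-0.001,0],"angular":[0,0,0]},
    {"xyz":[0,-0.001,0],"angular":[0,0,0]},
    {"xyz":[0,-0.001,-0.004],"angular":[0,0,0]},
    {"xyz":[0,-0.001,-0.008],"angular":[0,0,0]},
    {"xyz":[0,-0.001,-0.013],"angular":[0,0,0]},
    {"xyz":[0,-0.001,-0.019],"angular":[0,0,0]},
    {"xyz":[0,-0.001,-0.026],"angular":[0,0,0]},
    {"xyz":[0,-0.001,-0.034],"angular":[0,0,0]},
    {"xyz":[0,-0.001,-0.042],"angular":[0,0,0]},
    {"xyz":[0,-0.001,-0.05],"angular":[0,0,0]},
    {"xyz":[0,-0.001,-0.06],"angular":[0,0,0]}
  ],
  "hand": 0,
  "grip_force": 70
}}

```text
clock: 39.8
position: [0.675, -0.0745, 0.196]
ee_rot: [0.708, 0.706, 0.001, 0.001]
ft_force: [-1.3, 0.3, -0.6]
grip_width: 0.13
grasp_force: 70.4
```

Request:
{"fn": "carry_out", "kwargs": {
  "motion": [
    {"xyz":[0,0,-0.01],"angular":[0,0,0]},
    {"xyz":[0,0,-0.025],"angular":[0,0,0]},
    {"xyz":[0,0,-0.04],"angular":[0,0,0]},
    {"xyz":[0,0,-0.04],"angular":[0,0,0]},
    {"xyz":[0,0,-0.04],"angular":[0,0,0]}
  ]
}}

```text
clock: 40.3
position: [0.6748, -0.0745, 0.2351]
ee_rot: [0.708, 0.706, 0.0, 0.001]
ft_force: [-0.4, 0.2, -1.2]
grip_width: 0.131
grasp_force: 70.4
```

```bash
python3 - <<'E'
from h import *
w=snap('wrist','w8.png'); t=snap('side','side2.png'); q=snap('top','top5.png')
im=t['img'][:,:,::-1]
a=cv2.resize(im[110:270,280:440],(420,420),interpolation=cv2.INTER_CUBIC)
b=cv2.resize(w['img'][180:360,230:390,::-1],(373,420))
cv2.imwrite('pics/crop8.png',np.clip(np.hstack([a,b])*1.3,0,255).astype(np.uint8))
p=get_obs()['position'];print(p, w2px(t,p-[0,0,.05]),w2px(t,(.508,-.068,.1)))
to([.507,-.068,.165],0)
E
```

```text
[ 0.67432497 -0.07467905  0.23396809] [395.9 178. ] [355.6 223.8]
xyz [ 0.0062 -0.1674  0.0689] ang [ 0.   0.  -0.2]
```

View pics/crop8.png

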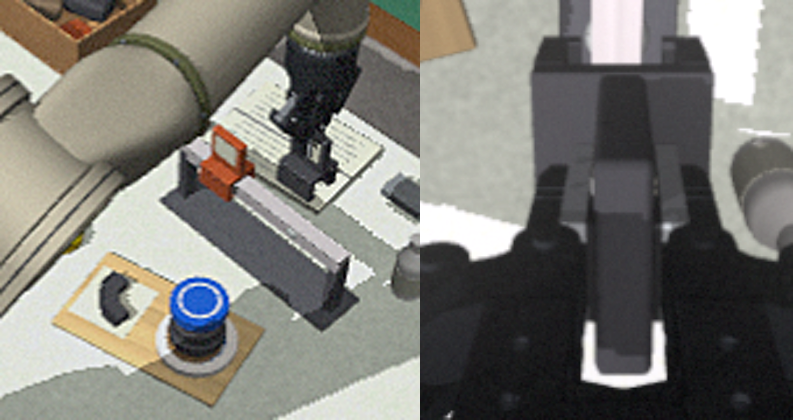

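The side crop shows the tag clear of the rail, upright in the fingers, with the red tag still clipped on and the stack intact. Carrying it to the cover.

Request:
{"fn": "carry_out", "kwargs": {
  "motion": [
    {"xyz":[0,-0.02,0],"angular":[0,0,0]},
    {"xyz":[0.001,-0.05,0],"angular":[0,0,0]},
    {"xyz":[0.003,-0.085,0],"angular":[0,0,0]},
    {"xyz":[0.004,-0.12,0],"angular":[0,0,0]},
    {"xyz":[0.005,-0.15,0],"angular":[0,0,0]},
    {"xyz":[0.005,-0.166,0],"angular":[0,0,0]},
    {"xyz":[0.005,-0.166,0.02],"angular":[0,0,0]},
    {"xyz":[0.005,-0.166,0.045],"angular":[0,0,0]},
    {"xyz":[0.005,-0.166,0.062],"angular":[0,0,0]},
    {"xyz":[0.005,-0.166,0.068],"angular":[0,0,0]},
    {"xyz":[0.005,-0.166,0.068],"angular":[0,0,0]},
    {"xyz":[0.005,-0.166,0.068],"angular":[0,0,0]}
  ]
}}

```text
clock: 41.65
position: [0.5091, -0.0689, 0.1672]
ee_rot: [0.708, 0.706, 0.0, 0.001]
ft_force: [0.2, 0.6, 0.5]
grip_width: 0.131
grasp_force: 70.2
```

```bash
python3 - <<'E'
from h import *
print(get_obs()['position'],get_obs()['ft_force']); to([.508,-.0685,.152],0)
E
```

```text
[ 0.50912331 -0.06893864  0.16721099] [0.17366103 0.55765086 0.46701369]
xyz [ 0.0004 -0.0012  0.0152] ang [ 0.1  0.  -0.2]
```

Request:
{"fn": "carry_out", "kwargs": {
  "motion": [
    {"xyz":[0,-0.001,0.005],"angular":[0,0,0]},
    {"xyz":[0,-0.001,0.009],"angular":[0,0,0]},
    {"xyz":[0,-0.001,0.012],"angular":[0,0,0]},
    {"xyz":[0,-0.001,0.015],"angular":[0,0,0]},
    {"xyz":[0,-0.001,0.015],"angular":[0,0,0]},
    {"xyz":[0,-0.001,0.015],"angular":[0,0,0]}
  ]
}}

```text
clock: 42.25
position: [0.5078, -0.069, 0.1516]
ee_rot: [0.708, 0.706, 0.0, 0.001]
ft_force: [0.0, -0.1, -0.2]
grip_width: 0.131
grasp_force: 70.2
```

Request:
{"fn": "carry_out", "kwargs": {
  "motion": [
    {"xyz":[0,0,0.001],"angular":[0,0,0]},
    {"xyz":[0,0,0.002],"angular":[0,0,0]},
    {"xyz":[0,0,0.002],"angular":[0,0,0]},
    {"xyz":[0,0,0.002],"angular":[0,0,0]}
  ]
}}

```text
clock: 42.65
position: [0.5079, -0.0691, 0.1497]
ee_rot: [0.708, 0.706, 0.0, 0.001]
ft_force: [-0.2, 0.1, 1.2]
grip_width: 0.131
grasp_force: 70.5
```

Request:
{"fn": "carry_out", "kwargs": {
  "motion": [
    {"xyz":[0,0,0],"angular":[0,0,0]},
    {"xyz":[0,0,0],"angular":[0,0,0]},
    {"xyz":[0,0,0],"angular":[0,0,0]},
    {"xyz":[0,0,0],"angular":[0,0,0]},
    {"xyz":[0,0,-0.01],"angular":[0,0,0]},
    {"xyz":[0,0,-0.03],"angular":[0,0,0]},
    {"xyz":[0,0,-0.07],"angular":[0,0,0]},
    {"xyz":[0,0,-0.11],"angular":[0,0,0]},
    {"xyz":[0,-0.04,-0.12],"angular":[0,0,0]},
    {"xyz":[0.03,-0.07,-0.12],"angular":[0,0,0]},
    {"xyz":[0.07,-0.09,-0.12],"angular":[0,0,0]},
    {"xyz":[0.11,-0.09,-0.12],"angular":[0,0,0]}
  ],
  "hand": 0.5
}}

```text
clock: 43.85
position: [0.4164, 0.0423, 0.2697]
ee_rot: [0.709, 0.705, -0.001, 0.003]
ft_force: [0.8, 1.4, 0.4]
grip_width: 0.502
grasp_force: 0.0
```

Request:
{"fn": "carry_out", "kwargs": {
  "motion": [
    {"xyz":[0.03,0,0],"angular":[0,0,0]},
    {"xyz":[0.07,0,0],"angular":[0,0,0]},
    {"xyz":[0.11,0,0],"angular":[0,0,0]},
    {"xyz":[0.11,0,0],"angular":[0,0,0]},
    {"xyz":[0.11,0,0],"angular":[0,0,0]}
  ]
}}

```text
clock: 44.35
position: [0.4182, 0.1521, 0.2696]
ee_rot: [0.707, 0.707, 0.0, 0.001]
ft_force: [0.7, -0.3, -0.2]
grip_width: 0.501
grasp_force: 0.0
```

```bash
python3 - <<'E'
from h import *
q=snap('top','top6.png'); t=snap('side','side3.png')
A=lambda c,x0,x1,y0,y1,s: cv2.resize(c['img'][y0:y1,x0:x1,::-1],s,interpolation=cv2.INTER_CUBIC)
a=np.hstack([A(q,320,530,100,270,(400,324)),A(t,300,460,140,290,(346,324))])
cv2.imwrite('pics/final.png',np.clip(a*1.3,0,255).astype(np.uint8))
print(get_obs()['position']); print('top plate',w2px(q,(.508,-.068,.02)),'fin',w2px(q,(.508,-.068,.1835)),'side fin',w2px(t,(.508,-.068,.1835)))
E
```

```text
[0.41845154 0.15034297 0.26940114]
top plate [369.3 202.9] fin [375.  194.6] side fin [356.5 206.8]
```

View pics/final.png

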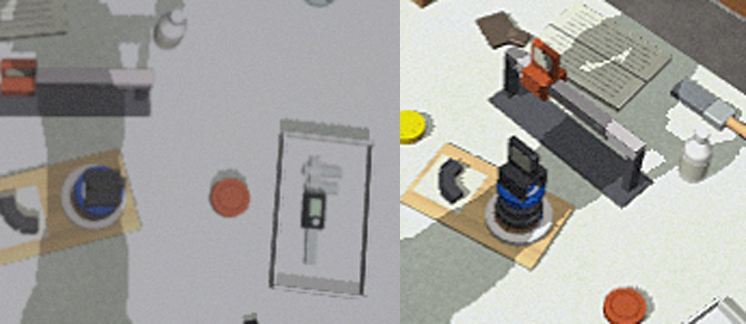

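The final picture shows the whole job in place: the grey tag upright on the cover at (520,165), the stack centred on the plate, the caliper flat in the tray at (313,210), and the red tag on the rail. Handing in.

```bash
python3 -c "
from h import *
print(hand_in())"
```

```text
the job is handed in; nothing more can be done
None
```

I handed the job in at about 44 s; the judge returned no verdict, but the last pictures showed the caliper flat in the tray, the grey lot (all three roundels) stacked on the plate between pad and cover with the grey tag upright on top, and the red tag still on the rail.

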